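# Flip the coaster against the finishing board's edge

### The arm

A 7-joint arm with a two-finger parallel gripper is mounted at the origin on the work surface. World frame = base frame: x ahead of the robot, y to its left, z up, the work surface at z = 0. Lengths are in m, angles in rad, forces in N, time in s.
With the tool pointing down it reaches from about 0.425 to 0.925 m from the base axis. Payload 6.8 kg.
Tool frame: the origin (TCP) lies midway between the tips of the shut fingers; the grasp point (between the pads) lies 19 mm behind it; z points along the fingers, y is the direction in which the jaws open and shut (so a half turn about z gives the same grasp; the last joint's range is limited). The gripper opens to 85 mm and grips with 20 to 120 N. Pads are 22 mm wide; open, the fingers measure 114 mm over their backs; the gripper's body (76 mm by 85 mm) begins 54 mm behind the grasp point. The pads swing forward as they close: fully open they stand 13 mm farther back than shut.
Start: joints at [1.09, 0.477, 0.022, 1.555, -0.011, 1.109, -0.083], TCP at [0.246, -0.629, 0.231] pointing down, gripper open.
Joint ranges: [-2.96, 2.96], [-0.34, 2.1], [-1.41, 1.46], [0.24, 2.44], [-1.37, 4.51], [0.17, 1.92], [-2.96, 2.96]. Speed limits (rad/s): [2.39, 2.39, 3.14, 3.14, 3.14, 3.14, 3.14].

### API

Orientations are given as a rotation vector (axis times angle).
In Python, from bench import r, imaging gives the robot as it stands.
- The arm moves only by the tool jog_arm, never from a script. Its argument "rows" is a list of rows, each an object with "delta_rot": the turn, a rotation vector about the tool's x, y, z in degrees, a list of three; "xyz": the shift along the tool's x, y, z in cm, a list of three; "fingers": the closure, from 0 (fully open) to 1 (shut). A call has exactly 5 rows; each row is the pose to reach, as a shift and turn from the pose measured when the call began, along the tool's axes at that moment; what a row does not reach only later rows make up. A row lasts 1/12 s, in which the tool goes at most 41.7 mm and 7.16 degrees, less where a joint would pass 70% of its speed; a pose out of reach is approached as far as the arm can. A call with a gripper value outside its range is refused whole. The fingers move at their own pace and stop on an object; "grip_force" is the grip in N (left out, the last holds). Time passes only in rows, so rows that repeat a pose let the fingers close, or fill a call up. It gives the time, the measured TCP pose, the force and the opening at its end, in the units of the state.
- r.get_obs(): the state, without advancing time (a new reading comes with each control period).
- imaging.grab_frame(name): name is "scene" or "top"; returns the picture (480x640x3 uint8, blue, green, red); there is no depth.
- imaging.camera_info(name): a dict with "camera_matrix" (3x3 intrinsics, pixels), "xyz" and "attitude" of the camera in the world. Camera axes: x right, y down, z forward; pixel columns grow to the right and rows downward; lengths in m; the calibration is good to about 2 mm. A picture is of the moment at which its call begins. camera_info takes no time and is no camera call.
- r.hand_in(): hands the job in, once; it reports no verdict.
Trained networks look in the newest picture that a camera, given by its name, has taken for a name from the list of things; names that differ only in an ending like _2 or _b are one class to them, and where a whole thing is asked for, a point or a joint stands for the part that bears it (a point fixed in the world has none). Each returns a list of dicts, best first, with "conf" (0 to 1); they miss things now and then, are a little off and sometimes report something else, mostly with a low value. They report only what shows in the picture. A call takes as long as a camera call. They do not tell look-alikes from the thing itself.
- imaging.find_in(camera, query): "position" ([column, row] in pixels, amid what is visible of it).
- imaging.cut_out(camera, query): "region" (480x640 bool, what is visible of it) and "position" ([column, row] in pixels, amid what is visible of it).
- imaging.tip_of(camera, query): "position" ([column, row] in pixels: a listed point, or the origin of a listed thing).
The state is a dict: "clock": time; "joints": joint angles; "qvel": joint speeds; "tau": joint torques, N m; "tcp_pos": TCP position; "orientation": TCP orientation; "contact_force": force on the tool from outside, world axes, zero at the start; "moment": the same for the moment, N m; "grip_width": finger opening in m.
Only numpy, scipy, OpenCV 4.12 (cv2) and the standard library are available. Lean on these libraries where they do the work, as an engineer would, in place of code of your own. Each camera call takes 0.05 s, during which the arm holds its last target.

### The job

Turn the wooden coaster over so that its dark face is up on the cork-topped finishing board: push it with the fingertips across the bench against the board's front edge, tip it up against that edge and over onto the board, then push it back until it rests square against the dark rail at the back. Only push it: do not pick the coaster up or carry it. Leave the glue bottle, the wax tin and the turned wooden box alone.

Things in the scene. Friction and masses are not known exactly. Their poses are not given: they have to be found in the camera images.
- board: Finishing board fixed to the bench: plywood step 14 mm high, 200 mm wide (y), cork on top. Origin on the bench, at the middle of the foot of its upright front face; x points back into the board (roughly away from the robot), z up. Its flat top runs from x = 0 to 115 mm; there a dark back rail (to x = 135 mm) stands 12 mm above the top, across the full width. Sides open.
- coaster: Loose wooden coaster 90 x 90 x 12 mm, 50 to 90 g, all edges bevelled 4 mm at 45 degrees, flat on the bench 5 to 60 mm before the board's front face, Pale face up, dark face down. Origin: centre of dark face; x, y along sides; z out of the pale face (up at the start, down at the end). Dry friction: fingertips pressing it onto that face with a few newtons drag its near edge up as they rise.
- coaster_center (a point): Centre of the coaster (middle of its thickness).
- coaster_edge_a (a point): Middle of the coaster's edge face at its +x side, 45 mm from the centre (at the start the side nearest the board).
- coaster_edge_b (a point): Middle of the coaster's edge face at its -x side, 45 mm from the centre (at the start the side away from the board).
- coaster_edge_c (a point): Middle of the coaster's edge face at its +y side, 45 mm from the centre.
- coaster_edge_d (a point): Middle of the coaster's edge face at its -y side, 45 mm from the centre.
- glue: White glue bottle with orange cap, 56 mm across, 150 mm tall, loose, standing beside the work; origin at the centre of its base. Bystander.
- wax: Green wax tin, 72 mm across, 50 mm tall, loose, beside the work; origin at the centre of its base. Bystander.
- box: Small turned wooden box with a knob on its lid, one solid piece, 64 mm across, 82 mm tall, loose, beside the work; origin at the centre of its base. Bystander.
Mind the look-alikes: they are no part of the job. There is more than one size of the coaster; the one meant has the size given above.

How it is judged:
By the outcome, as a careful person would: the job done as asked, in the order asked, and still so for the second after the job is handed in, with the robot touching nothing.
It also fails if it takes over 64 s, if anything falls off the work surface, if the arm or the gripper's body presses on something with over 40 N, if the wrist force passes 120 N, or if a joint passes its speed limit or range.

## Working session

There is one attempt and no reset: what is moved stays moved. The work goes in short steps, Python scripts to look and compute and a tool call to move; the robot and the scene stay as the last step left them, time stands still between calls to the robot, and variables do not carry over. Pictures are saved under pics/ and viewed, and the job is handed in when it is done.

Besides the shell and the picture viewer there is one more tool, called after "Call:" as name([rows], argument=value, ...), one row to a line, values as JSON. jog_arm: Moves the arm, as the interface text tells. Its arguments: {"type":"object","properties":{"rows":{"type":"array","items":{"type":"object","properties":{"delta_rot":{"type":"array","items":{"type":"number"}},"xyz":{"type":"array","items":{"type":"number"}},"fingers":{"type":"number"}}}},"grip_force":{"type":"number"}},"required":["rows"]}

```bash
ls; mkdir -p pics
cat > h.py <<'E'
import numpy as np, cv2
from scipy.spatial.transform import Rotation as R
from bench import r, imaging
def cam(n):
    c=imaging.camera_info(n); K=np.array(c["camera_matrix"]); t=np.array(c["xyz"]); a=np.array(c["attitude"])
    Rm=R.from_rotvec(a).as_matrix() if a.size==3 else a
    return K,Rm,t
def ray(n,px,z):
    K,Rm,t=cam(n); d=Rm@np.linalg.solve(K,[px[0],px[1],1.0]); return t+d*(z-t[2])/d[2]
def proj(n,P):
    K,Rm,t=cam(n); q=K@(Rm.T@(np.array(P)-t)); return q[:2]/q[2]
def st():
    o=r.get_obs(); print({k:np.round(o[k],4).tolist() for k in o if k not in("tau","qvel")}); print(np.round(R.from_rotvec(o["orientation"]).as_matrix(),3).tolist()); return o
E
python3 - <<'E'
from h import *
st()
for n in("scene","top"):
    print(imaging.camera_info(n))
    cv2.imwrite(f"pics/{n}0.png",imaging.grab_frame(n))
    for q in("board","coaster","glue","wax","box"):
        print(n,q,[(np.round(d["position"],1).tolist(),round(d["conf"],2)) for d in imaging.find_in(n,q)])
for q in("board","coaster","coaster_edge_a","coaster_edge_b","coaster_edge_c","coaster_edge_d","coaster_center"):
    print(q,[(np.round(d["position"],1).tolist(),round(d["conf"],2)) for d in imaging.tip_of("top",q)])
E
```

```text
pics
{'clock': 0.0, 'joints': [1.0899, 0.4778, 0.0223, 1.5565, -0.0115, 1.1093, -0.0831], 'tcp_pos': [0.2456, -0.6281, 0.2303], 'orientation': [-3.0855, -0.5819, 0.0008], 'contact_force': [-0.568, -0.1252, -0.2699], 'moment': [0.0438, -0.0113, -0.0078], 'grip_width': 0.0855}
[[0.931, 0.364, -0.001], [0.364, -0.931, 0.002], [-0.0, -0.002, -1.0]]
{'camera_matrix': array([[478.92716891,   0.        , 314.5565495 ],
       [  0.        , 478.92716891, 244.97868325],
       [  0.        ,   0.        ,   1.        ]]), 'xyz': array([ 1.17441999, -0.10052875,  0.60209551]), 'attitude': array([-1.84410664, -1.44975322,  0.67001498])}
scene board [([193.3, 338.4], 0.69)]
scene coaster [([139.9, 216.2], 0.96), ([271.4, 258.1], 0.88)]
scene glue [([68.2, 254.9], 0.55)]
scene wax [([329.4, 292.0], 0.96), ([193.5, 271.4], 0.58)]
scene box [([51.3, 340.7], 0.93)]
{'camera_matrix': array([[494.19781546,   0.        , 324.2498628 ],
       [  0.        , 494.19781546, 241.72272459],
       [  0.        ,   0.        ,   1.        ]]), 'xyz': array([0.3684132 , 0.04357161, 1.19213121]), 'attitude': 
[... 903 characters left out ...]
], 0.7), ([457.7, 302.4], 0.62), ([359.4, 251.4], 0.56)]
coaster_edge_c [([410.4, 226.6], 0.92), ([345.4, 261.7], 0.92), ([449.5, 355.2], 0.89), ([391.3, 244.2], 0.88), ([428.4, 249.5], 0.85), ([426.8, 325.4], 0.8), ([342.1, 233.3], 0.76), ([481.3, 328.4], 0.72), ([408.2, 263.6], 0.7), ([457.7, 302.4], 0.62), ([359.4, 251.4], 0.56)]
coaster_edge_d [([410.4, 226.6], 0.92), ([345.4, 261.7], 0.92), ([449.5, 355.2], 0.89), ([391.3, 244.2], 0.88), ([428.4, 249.5], 0.85), ([426.8, 325.4], 0.8), ([342.1, 233.3], 0.76), ([481.3, 328.4], 0.72), ([408.2, 263.6], 0.7), ([457.7, 302.4], 0.62), ([359.4, 251.4], 0.56)]
coaster_center [([407.8, 246.9], 0.77), ([345.5, 250.3], 0.58), ([458.1, 329.5], 0.57)]
```

View pics/scene0.png

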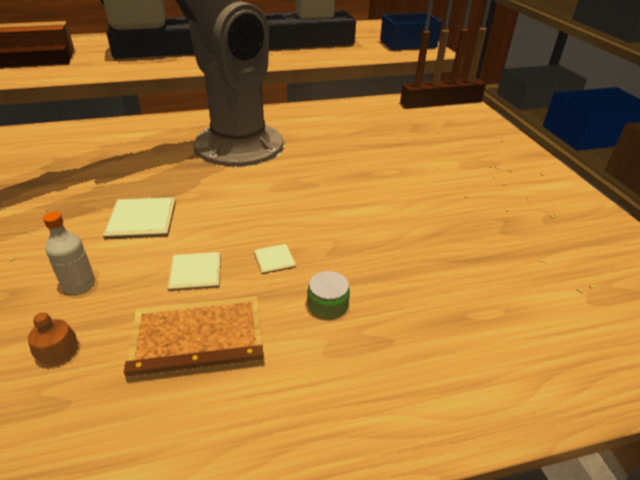

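View pics/top0.png

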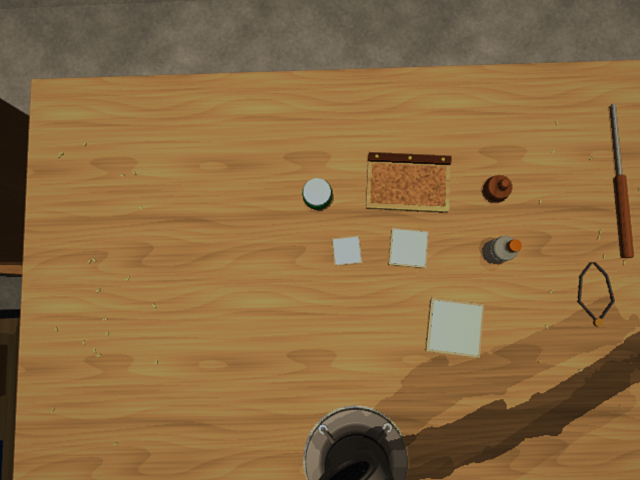

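The top view shows the board at (409,184), with its rail on the far side. The middle pale square at (408,248), just in front of the board, should be the 90 mm coaster. The squares at (347,250) and (455,327) are look-alikes of other sizes. Next I'll fit the outlines.

Run:
```python
from h import *
im=cv2.imread("pics/top0.png"); 
big=cv2.resize(im[140:280,300:540],None,fx=3.3,fy=3.3,interpolation=cv2.INTER_CUBIC); cv2.imwrite("pics/top0z.png",big)
for q in ("coaster","board","glue","box","wax"):
    for d in imaging.cut_out("top",q)[:3]:
        m=d["region"].astype(np.uint8); c=max(cv2.findContours(m,0,2)[0],key=cv2.contourArea)
        box=cv2.boxPoints(cv2.minAreaRect(c))
        z={"coaster":.01,"board":.014}.get(q,.05)
        W=np.array([ray("top",p,z)[:2] for p in box]); e=np.roll(W,-1,0)-W
        print(q,round(d["conf"],2),box.round(1).tolist(),W.round(4).tolist(),W.mean(0).round(4),np.linalg.norm(e,axis=1).round(4),np.degrees(np.arctan2(e[:,1],e[:,0])).round(1))
# pale segmentation
hsv=cv2.cvtColor(im,cv2.COLOR_BGR2HSV); m=((hsv[...,1]<70)&(hsv[...,2]>140)).astype(np.uint8)
for c in cv2.findContours(m,0,2)[0]:
    if cv2.contourArea(c)>400:
        box=cv2.boxPoints(cv2.minAreaRect(c)); W=np.array([ray("top",p,.012)[:2] for p in box]); e=np.roll(W,-1,0)-W
        print("pale",W.round(4).tolist(),W.mean(0).round(4),np.linalg.norm(e,axis=1).round(4),np.degrees(np.arctan2(e[:,1],e[:,0])).round(1))
```

```text
coaster 0.89 [[425.20001220703125, 351.5], [430.70001220703125, 297.20001220703125], [484.6000061035156, 302.6000061035156], [479.20001220703125, 356.8999938964844]] [[0.2414, -0.1714], [0.3673, -0.1903], [0.3515, -0.3167], [0.2261, -0.2963]] [ 0.2966 -0.2437] [0.1274 0.1274 0.1271 0.1258] [ -8.6 -97.1 170.7  83. ]
coaster 0.82 [[331.1000061035156, 237.6999969482422], [359.70001220703125, 235.10000610351562], [362.20001220703125, 262.5], [333.6000061035156, 265.1000061035156]] [[0.5156, 0.0419], [0.52, -0.0273], [0.4538, -0.0311], [0.4493, 0.0377]] [0.4847 0.0053] [0.0694 0.0664 0.0689 0.0664] [ -86.3 -176.7   93.7    3.6]
coaster 0.57 [[387.20001220703125, 264.79998779296875], [390.3999938964844, 226.3000030517578], [429.5, 229.5], [426.29998779296875, 268.0]] [[0.4468, -0.0905], [0.5395, -0.1019], [0.529, -0.1956], [0.4366, -0.1834]] [ 0.488  -0.1428] [0.0934 0.0943 0.0932 0.0934] [ -7.  -96.4 172.5  83.7]
board 0.78 [[365.6000061035156, 208.89999389648438], [367.5, 151.5], [451.70001220703125, 154.3000030517578], [449.70001220703125, 211.6999969482422]] [[0.5829, -0.0433], [0.7254
[... 1666 characters left out ...]
57, -0.1748]] [ 0.483  -0.1368] [0.0865 0.0875 0.0864 0.0867] [ -6.7 -96.  172.8  84.1]
pale [[0.2444, -0.178], [0.3614, -0.1956], [0.3469, -0.3118], [0.2304, -0.2929]] [ 0.2958 -0.2446] [0.1184 0.1171 0.1181 0.1158] [ -8.6 -97.1 170.8  83. ]
pale [[0.5124, 0.0397], [0.5177, -0.023], [0.4554, -0.0278], [0.4501, 0.0346]] [0.4839 0.0059] [0.0629 0.0625 0.0626 0.0625] [ -85.1 -175.6   94.9    4.8]
pale [[0.4499, -0.0959], [0.5338, -0.106], [0.5247, -0.1902], [0.441, -0.1795]] [ 0.4874 -0.1429] [0.0845 0.0847 0.0844 0.084 ] [ -6.8 -96.2 172.7  83.9]
pale [[0.664, 0.1041], [0.6622, 0.0406], [0.5978, 0.0423], [0.5995, 0.1054]] [0.6309 0.0731] [0.0635 0.0645 0.0631 0.0645] [-91.6 178.5  88.4  -1.2]
```

View pics/top0z.png

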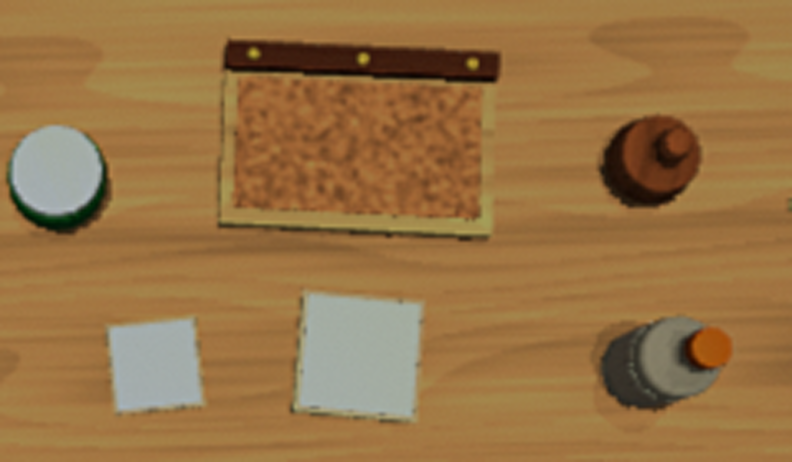

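```bash
cat >> h.py <<'E'
YAW=np.radians(-3.5); B0=np.array([0.577,-0.144])
bx=np.array([np.cos(YAW),np.sin(YAW)]); by=np.array([-np.sin(YAW),np.cos(YAW)])
def Rt(tilt=0,yaw=YAW):  # tool x along board x, z down; tilt deg about board y (positive: tips lean toward +x board)
    M=np.column_stack([[np.cos(yaw),np.sin(yaw),0],[np.sin(yaw),-np.cos(yaw),0],[0,0,-1]])
    return M@R.from_euler('y',tilt,degrees=True).as_matrix()
def b2w(xb,yb,z): p=B0+xb*bx+yb*by; return np.array([p[0],p[1],z])
def w2b(p): d=np.array(p[:2])-B0; return np.array([d@bx,d@by,p[2]])
def delta(target,Rtgt):
    o=r.get_obs(); Rc=R.from_rotvec(o["orientation"]).as_matrix()
    print("xyz cm",(100*Rc.T@(target-o["tcp_pos"])).round(2),"rot deg",np.degrees(R.from_matrix(Rc.T@Rtgt).as_rotvec()).round(2))
E
python3 - <<'E'
from h import *
for p in [(366.4,207.5),(448.8,210.8),(366.4,208.5),(448.8,211.8)]:print(ray("top",p,.014).round(4))
print("rail corners",ray("top",(300+228/3.3,140+41/3.3),.026),ray("top",(300+500/3.3,140+53/3.3),.026))
print("org",ray("top",(406.1,211.8),0))
# scene: rail top back, front corners
for n,p,z in [("rail topback L?",(128,375),.0),("front r",(134,311),.014),("front l",(259,301),.014),("coaster far? ",(175,253),.012),("c",(221,253),.012),("c",(219,287),.012),("c",(168,289),.012)]:
  print(n,ray("scene",p,z).round(4))
delta(b2w(-.158,-.0045,.06),Rt())
E
```

```text
[ 0.5863 -0.0454  0.014 ]
[ 0.5728 -0.2432  0.014 ]
[ 0.5839 -0.0453  0.014 ]
[ 0.5703 -0.2431  0.014 ]
rail corners [ 0.71931572 -0.05570171  0.026     ] [ 0.70441843 -0.25406811  0.026     ]
org [ 5.75606067e-01 -1.42788966e-01 -2.22044605e-16]
rail topback L? [ 0.693  -0.2536  0.    ]
front r [ 0.576  -0.2464  0.014 ]
front l [ 0.6002 -0.0425  0.014 ]
coaster far?  [ 0.4369 -0.1775  0.012 ]
c [ 0.4563 -0.0927  0.012 ]
c [ 0.5486 -0.1051  0.012 ]
c [ 0.5335 -0.1917  0.012 ]
xyz cm [ 33.96 -39.31  17.13] rot deg [ 0.   -0.   24.86]
```

```bash
sed -i 's/YAW=np.radians(-3.5); B0=np.array(\[0.577,-0.144\])/YAW=np.radians(-4.0); B0=np.array([0.5775,-0.144])/' h.py; grep YAW= h.py
```

```text
YAW=np.radians(-4.0); B0=np.array([0.5775,-0.144])
```

Call:
jog_arm([
  {"xyz": [2.5, -2.9, 1], "delta_rot": [0, 0, 5], "fingers": 0.5},
  {"xyz": [5, -5.8, 2], "delta_rot": [0, 0, 10], "fingers": 0.5},
  {"xyz": [7.5, -8.7, 3], "delta_rot": [0, 0, 15], "fingers": 0.5},
  {"xyz": [10, -11.6, 4], "delta_rot": [0, 0, 20], "fingers": 0.5},
  {"xyz": [12.5, -14.5, 5], "delta_rot": [0, 0, 25.3], "fingers": 0.5},
], grip_force=40)

```text
clock: 1.62
tcp_pos: [0.3098, -0.4465, 0.1811]
orientation: [3.139, -0.115, 0.001]
contact_force: [0.3, 0.1, 0.5]
grip_width: 0.0425
```

Run:
```python
from h import *
st(); delta(b2w(-.158,-.0045,.06),Rt())
```

```text
{'clock': 1.6167, 'joints': [0.807, 0.3173, 0.0517, 1.9262, -0.0208, 0.898, -0.7752], 'tcp_pos': [0.3098, -0.4465, 0.1811], 'orientation': [3.1391, -0.1153, 0.0008], 'contact_force': [0.3496, 0.0515, 0.4896], 'moment': [-0.0243, -0.0392, -0.0212], 'grip_width': 0.0425}
[[0.997, -0.073, 0.001], [-0.073, -0.997, -0.0], [0.001, 0.0, -1.0]]
xyz cm [  8.68 -31.63  12.1 ] rot deg [ 0.02 -0.03 -0.21]
```

Call:
jog_arm([
  {"xyz": [0.8, -3.9, 0.5], "delta_rot": [0, 0, 0], "fingers": 0.5},
  {"xyz": [1.7, -7.8, 1], "delta_rot": [0, 0, 0], "fingers": 0.5},
  {"xyz": [2.6, -11.7, 2], "delta_rot": [0, 0, 0], "fingers": 0.5},
  {"xyz": [3.5, -15.6, 3], "delta_rot": [0, 0, 0], "fingers": 0.5},
  {"xyz": [4.4, -19.5, 4], "delta_rot": [0, 0, 0], "fingers": 0.5},
])

```text
clock: 2.03
tcp_pos: [0.3684, -0.2536, 0.1411]
orientation: [3.138, -0.116, 0.003]
contact_force: [0.9, 0.5, 0.3]
grip_width: 0.0429
```

Call:
jog_arm([
  {"xyz": [1.3, -3.8, 1], "delta_rot": [0, 0, 0], "fingers": 0.5},
  {"xyz": [2.5, -7.3, 2], "delta_rot": [0, 0, 0], "fingers": 0.5},
  {"xyz": [3.5, -10, 4], "delta_rot": [0, 0, 0], "fingers": 0.5},
  {"xyz": [4.2, -12.1, 7], "delta_rot": [0, 0, 0], "fingers": 0.5},
  {"xyz": [4.2, -12.1, 8], "delta_rot": [0, 0, 0], "fingers": 0.5},
])

```text
clock: 2.45
tcp_pos: [0.4205, -0.1311, 0.059]
orientation: [-3.138, 0.104, -0.002]
contact_force: [-1.0, 0.1, -0.7]
grip_width: 0.0425
```

Run:
```python
from h import *
o=st(); print(w2b(o["tcp_pos"])); delta(b2w(-.158,-.0045,.002),Rt())
```

```text
{'clock': 2.45, 'joints': [0.2653, 0.371, -0.1216, 2.2319, 0.0823, 0.5418, -1.5557], 'tcp_pos': [0.4205, -0.1311, 0.059], 'orientation': [-3.1384, 0.1042, -0.0017], 'contact_force': [-0.984, 0.1145, -0.7203], 'moment': [-0.0082, 0.0274, 0.0717], 'grip_width': 0.0425}
[[0.998, -0.066, 0.001], [-0.066, -0.998, 0.001], [0.001, -0.002, -1.0]]
[-0.15756074  0.00194467  0.05901047]
xyz cm [-0.05  0.65  5.7 ] rot deg [-0.09 -0.06  0.2 ]
```

Call:
jog_arm([
  {"xyz": [-0.1, 0.3, 2], "delta_rot": [0, 0, 0], "fingers": 0.5},
  {"xyz": [-0.1, 0.6, 4], "delta_rot": [0, 0, 0], "fingers": 0.5},
  {"xyz": [-0.1, 0.6, 5], "delta_rot": [0, 0, 0], "fingers": 0.5},
  {"xyz": [-0.1, 0.6, 5.5], "delta_rot": [0, 0, 0], "fingers": 0.5},
  {"xyz": [-0.1, 0.6, 5.6], "delta_rot": [0, 0, 0], "fingers": 0.5},
])

```text
clock: 2.87
tcp_pos: [0.4187, -0.1372, 0.0025]
orientation: [-3.138, 0.105, 0.0]
contact_force: [-0.5, -0.2, -0.6]
grip_width: 0.0428
```

Run:
```python
from h import *
o=st(); print(w2b(o["tcp_pos"])); delta(b2w(-.105,-.0045,.002),Rt())
for n in("scene","top"): cv2.imwrite(f"pics/{n}1.png",imaging.grab_frame(n)[130:430,50:450] if n=="scene" else imaging.grab_frame(n)[140:300,280:540])
```

```text
{'clock': 2.8667, 'joints': [0.2577, 0.4893, -0.0973, 2.2519, 0.1124, 0.405, -1.5695], 'tcp_pos': [0.4187, -0.1372, 0.0025], 'orientation': [-3.1383, 0.1053, 0.0003], 'contact_force': [-0.5076, -0.2415, -0.5772], 'moment': [-0.0357, -0.0369, -0.0234], 'grip_width': 0.0428}
[[0.998, -0.067, -0.0], [-0.067, -0.998, 0.002], [-0.0, -0.002, -1.0]]
[-0.15887502 -0.004301    0.00252206]
xyz cm [5.39 0.03 0.05] rot deg [-0.09  0.01  0.16]
```

View pics/scene1.png

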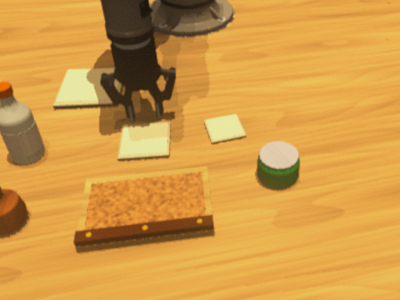

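View pics/top1.png

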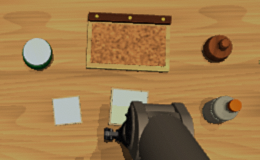

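The gripper is down behind the near edge, centred on it, with both fingertips clear of the coaster. Now I'll push it towards the board.

Call:
jog_arm([
  {"xyz": [0.8, 0, 0.05], "delta_rot": [0, 0, 0.2], "fingers": 0.5},
  {"xyz": [1.8, 0, 0.05], "delta_rot": [0, 0, 0.2], "fingers": 0.5},
  {"xyz": [2.8, 0, 0.05], "delta_rot": [0, 0, 0.2], "fingers": 0.5},
  {"xyz": [3.8, 0, 0.05], "delta_rot": [0, 0, 0.2], "fingers": 0.5},
  {"xyz": [4.6, 0, 0.05], "delta_rot": [0, 0, 0.2], "fingers": 0.5},
])

```text
clock: 3.38
tcp_pos: [0.4662, -0.1404, 0.0036]
orientation: [-3.139, 0.111, -0.001]
contact_force: [-7.9, 0.1, 12.2]
grip_width: 0.043
```

Call:
jog_arm([
  {"xyz": [0.3, 0, 0], "delta_rot": [0, 0, 0], "fingers": 0.5},
  {"xyz": [0.6, 0, 0], "delta_rot": [0, 0, 0], "fingers": 0.5},
  {"xyz": [0.9, 0, 0], "delta_rot": [0, 0, 0], "fingers": 0.5},
  {"xyz": [1.1, 0, 0], "delta_rot": [0, 0, 0], "fingers": 0.5},
  {"xyz": [1.2, 0, 0], "delta_rot": [0, 0, 0], "fingers": 0.5},
])

```text
clock: 3.8
tcp_pos: [0.4771, -0.1413, 0.0036]
orientation: [-3.138, 0.111, 0.004]
contact_force: [-8.1, 1.5, 11.8]
grip_width: 0.0428
```

Run:
```python
from h import *
o=st(); print(w2b(o["tcp_pos"])); 
for n in("scene","top"): cv2.imwrite(f"pics/{n}2.png",cv2.resize(imaging.grab_frame(n)[180:400,80:380] if n=="scene" else imaging.grab_frame(n)[140:300,280:540],None,fx=2.5,fy=2.5))
```

```text
{'clock': 3.8, 'joints': [0.241, 0.5427, -0.096, 2.1218, 0.1047, 0.4838, -1.5755], 'tcp_pos': [0.4771, -0.1413, 0.0036], 'orientation': [-3.1385, 0.1108, 0.0036], 'contact_force': [-8.0559, 1.4998, 11.7808], 'moment': [0.1805, 1.4392, 0.0093], 'grip_width': 0.0428}
[[0.998, -0.071, -0.002], [-0.071, -0.998, 0.001], [-0.002, -0.001, -1.0]]
[-0.10038019 -0.00426314  0.0036342 ]
```

View pics/scene2.png

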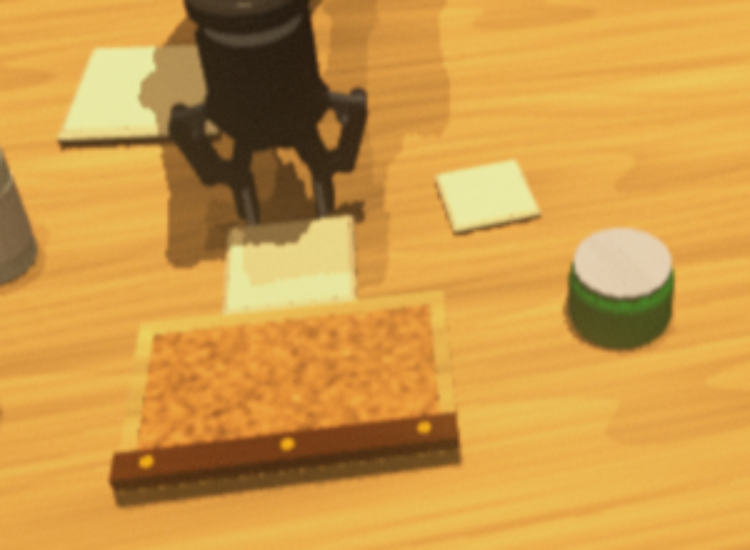

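View pics/top2.png

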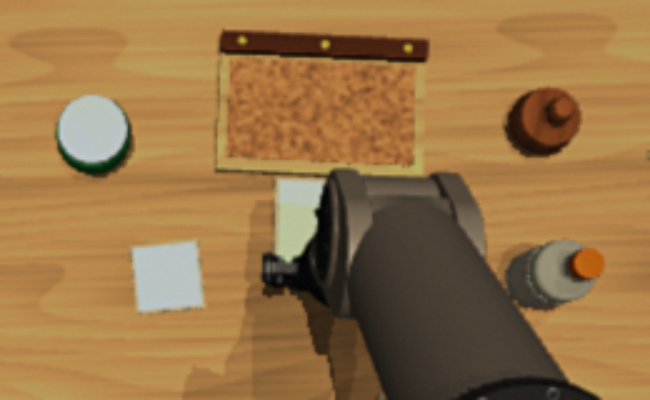

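The force of 12 N upward and 8 N backward suggests the tips ride on the coaster's upper bevel, because half-open fingers sit farther back. I'll back off, go lower until I feel the bench, and come in again.

Call:
jog_arm([
  {"xyz": [-0.5, 0, -0.1], "delta_rot": [0, 0, 0], "fingers": 0.5},
  {"xyz": [-1.2, 0, 0], "delta_rot": [0, 0, 0], "fingers": 0.5},
  {"xyz": [-1.2, 0, 0.3], "delta_rot": [0, 0, 0], "fingers": 0.5},
  {"xyz": [-1.2, 0, 0.6], "delta_rot": [0, 0, 0], "fingers": 0.5},
  {"xyz": [-1.2, 0, 0.7], "delta_rot": [0, 0, 0], "fingers": 0.5},
])

```text
clock: 4.32
tcp_pos: [0.4649, -0.1405, -0.002]
orientation: [-3.139, 0.111, 0.005]
contact_force: [-11.8, 3.3, 45.3]
grip_width: 0.0429
```

Run:
```python
from h import *
o=st(); print(w2b(o["tcp_pos"]));
```

```text
{'clock': 4.3167, 'joints': [0.2418, 0.5422, -0.0936, 2.1497, 0.1086, 0.4572, -1.5778], 'tcp_pos': [0.4649, -0.1405, -0.002], 'orientation': [-3.1388, 0.1113, 0.005], 'contact_force': [-11.8141, 3.261, 45.3195], 'moment': [0.5627, 2.5855, 0.0219], 'grip_width': 0.0429}
[[0.997, -0.071, -0.003], [-0.071, -0.997, 0.001], [-0.003, -0.001, -1.0]]
[-0.11261944 -0.00432586 -0.00201695]
```

Call:
jog_arm([
  {"xyz": [0, 0, -0.1], "delta_rot": [0, 0, 0], "fingers": 0.5},
  {"xyz": [0, 0, -0.2], "delta_rot": [0, 0, 0], "fingers": 0.5},
  {"xyz": [0, 0, -0.2], "delta_rot": [0, 0, 0], "fingers": 0.5},
  {"xyz": [0, 0, -0.2], "delta_rot": [0, 0, 0], "fingers": 0.5},
  {"xyz": [0, 0, -0.2], "delta_rot": [0, 0, 0], "fingers": 0.5},
])

```text
clock: 4.73
tcp_pos: [0.4649, -0.1404, -0.0004]
orientation: [-3.139, 0.111, 0.005]
contact_force: [-0.2, 0.1, 0.1]
grip_width: 0.0429
```

Run:
```python
from h import *
o=st(); print(w2b(o["tcp_pos"])); 
for n in("scene",): cv2.imwrite(f"pics/{n}3.png",cv2.resize(imaging.grab_frame(n)[200:340,120:320],None,fx=4,fy=4,interpolation=cv2.INTER_CUBIC))
```

```text
{'clock': 4.7333, 'joints': [0.2423, 0.539, -0.0943, 2.1492, 0.1077, 0.4612, -1.577], 'tcp_pos': [0.4649, -0.1404, -0.0004], 'orientation': [-3.1387, 0.1111, 0.0054], 'contact_force': [-0.1556, 0.0779, 0.1152], 'moment': [-0.0114, -0.0208, -0.0005], 'grip_width': 0.0429}
[[0.997, -0.071, -0.003], [-0.071, -0.997, 0.001], [-0.003, -0.001, -1.0]]
[-0.11262467 -0.00427322 -0.00035897]
```

View pics/scene3.png

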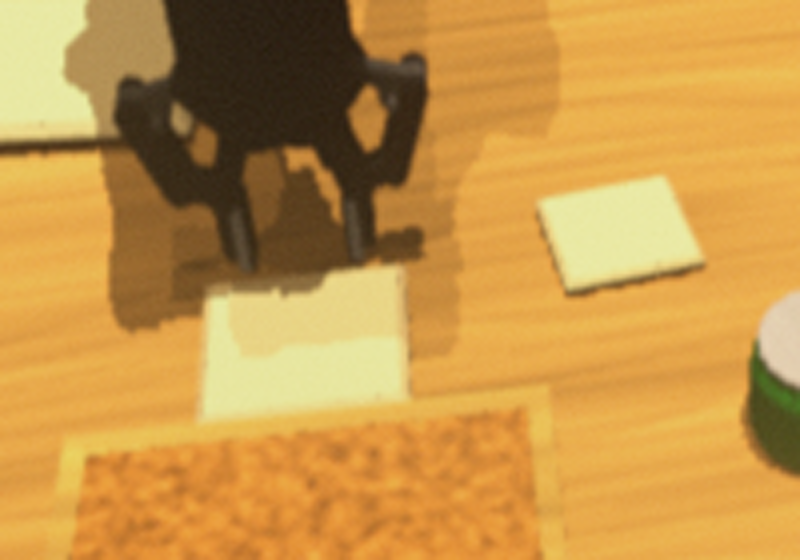

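Call:
jog_arm([
  {"xyz": [0.3, 0, 0], "delta_rot": [0, 0, 0], "fingers": 0.5},
  {"xyz": [0.6, 0, 0], "delta_rot": [0, 0, 0], "fingers": 0.5},
  {"xyz": [0.9, 0, 0], "delta_rot": [0, 0, 0], "fingers": 0.5},
  {"xyz": [1.1, 0, 0], "delta_rot": [0, 0, 0], "fingers": 0.5},
  {"xyz": [1.2, 0, 0], "delta_rot": [0, 0, 0], "fingers": 0.5},
])

```text
clock: 5.2
tcp_pos: [0.4772, -0.1412, -0.0004]
orientation: [-3.139, 0.111, 0.005]
contact_force: [-0.8, 1.5, 1.4]
grip_width: 0.0427
```

Run:
```python
from h import *
o=st(); print(w2b(o["tcp_pos"]));
```

```text
{'clock': 5.2, 'joints': [0.2393, 0.551, -0.0943, 2.1216, 0.1064, 0.4769, -1.5774], 'tcp_pos': [0.4772, -0.1412, -0.0004], 'orientation': [-3.1387, 0.111, 0.0055], 'contact_force': [-0.7896, 1.5035, 1.4215], 'moment': [-0.0304, 0.2026, 0.0182], 'grip_width': 0.0427}
[[0.997, -0.071, -0.003], [-0.071, -0.998, 0.001], [-0.004, -0.001, -1.0]]
[-0.10025147 -0.00423707 -0.00043828]
```

Call:
jog_arm([
  {"xyz": [0.05, 0, 0], "delta_rot": [0, 0, 0], "fingers": 0.5},
  {"xyz": [0.1, 0, 0], "delta_rot": [0, 0, 0], "fingers": 0.5},
  {"xyz": [0.15, 0, 0], "delta_rot": [0, 0, 0], "fingers": 0.5},
  {"xyz": [0.15, 0, 0], "delta_rot": [0, 0, 0], "fingers": 0.5},
  {"xyz": [0.15, 0, 0], "delta_rot": [0, 0, 0], "fingers": 0.5},
])

```text
clock: 5.62
tcp_pos: [0.4787, -0.1414, -0.0004]
orientation: [-3.139, 0.111, 0.005]
contact_force: [0.2, -0.1, -0.5]
grip_width: 0.0428
```

Call:
jog_arm([
  {"xyz": [0.1, 0, 0], "delta_rot": [0, 0, 0], "fingers": 0.5},
  {"xyz": [0.15, 0, 0], "delta_rot": [0, 0, 0], "fingers": 0.5},
  {"xyz": [0.2, 0, 0], "delta_rot": [0, 0, 0], "fingers": 0.5},
  {"xyz": [0.25, 0, 0], "delta_rot": [0, 0, 0], "fingers": 0.5},
  {"xyz": [0.25, 0, 0], "delta_rot": [0, 0, 0], "fingers": 0.5},
])

```text
clock: 6.03
tcp_pos: [0.4793, -0.1414, -0.0007]
orientation: [-3.138, 0.111, 0.011]
contact_force: [-5.4, 1.2, 4.5]
grip_width: 0.0428
```

Run:
```python
from h import *
o=st(); print(w2b(o["tcp_pos"])); 
for n in("scene","top"): 
  im=imaging.grab_frame(n); cv2.imwrite(f"pics/{n}4.png",cv2.resize(im[200:340,120:320] if n=="scene" else im[190:290,350:470],None,fx=4,fy=4,interpolation=cv2.INTER_CUBIC))
```

```text
{'clock': 6.0333, 'joints': [0.2384, 0.5547, -0.094, 2.1143, 0.1059, 0.4839, -1.5775], 'tcp_pos': [0.4793, -0.1414, -0.0007], 'orientation': [-3.1385, 0.1114, 0.0109], 'contact_force': [-5.3807, 1.2067, 4.4569], 'moment': [0.1837, 1.1571, -0.0152], 'grip_width': 0.0428}
[[0.997, -0.071, -0.007], [-0.071, -0.997, 0.001], [-0.007, -0.001, -1.0]]
[-0.09811252 -0.00428565 -0.00070819]
```

View pics/scene4.png

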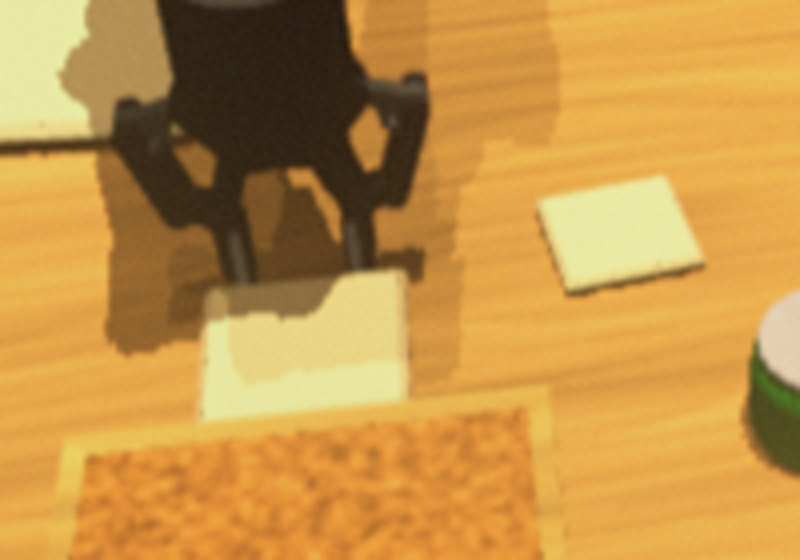

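View pics/top4.png

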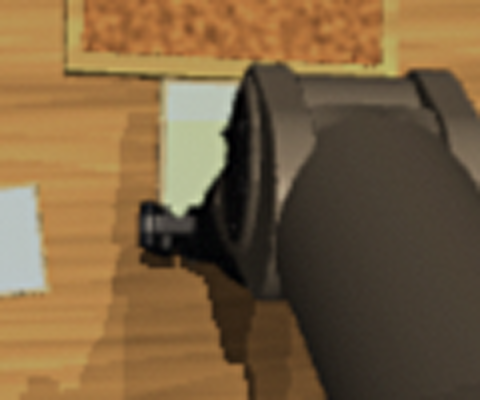

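Contact is firm: 5.4 N horizontally, and the last 2 mm of commanded push were absorbed. The coaster sits flush at the board's front edge. Now I'll drag the near edge up along the tipping arc.

Call:
jog_arm([
  {"xyz": [0.25, 0, 0], "delta_rot": [0, 0, 0], "fingers": 0.5},
  {"xyz": [0.27, 0, -0.2], "delta_rot": [0, 0, 0], "fingers": 0.5},
  {"xyz": [0.28, 0, -0.5], "delta_rot": [0, 0, 0], "fingers": 0.5},
  {"xyz": [0.3, 0, -0.8], "delta_rot": [0, 0, 0], "fingers": 0.5},
  {"xyz": [0.33, 0, -1.2], "delta_rot": [0, 0, 0], "fingers": 0.5},
])

```text
clock: 6.55
tcp_pos: [0.48, -0.1412, 0.0104]
orientation: [-3.138, 0.112, 0.019]
contact_force: [-5.7, 1.2, 0.8]
grip_width: 0.043
```

```bash
cat > look.py <<'E'
from h import *
import sys
k=sys.argv[1]
o=st(); print("b",w2b(o["tcp_pos"]).round(4),o["contact_force"].round(1) if hasattr(o["contact_force"],'round') else o["contact_force"])
A=imaging.grab_frame("scene")[200:340,120:320]
A=cv2.resize(A,None,fx=4,fy=4,interpolation=cv2.INTER_CUBIC); cv2.imwrite(f"pics/s{k}.png",A)
E
python3 look.py 5
```

```text
{'clock': 6.55, 'joints': [0.2409, 0.536, -0.0979, 2.1066, 0.1007, 0.5155, -1.5736], 'tcp_pos': [0.48, -0.1412, 0.0104], 'orientation': [-3.1377, 0.1117, 0.019], 'contact_force': [-5.6809, 1.1855, 0.782], 'moment': [0.2807, 1.2013, -0.0863], 'grip_width': 0.043}
[[0.997, -0.071, -0.012], [-0.071, -0.997, 0.002], [-0.012, -0.001, -1.0]]
b [-0.0975 -0.004   0.0104] [-5.7  1.2  0.8]
```

View pics/s5.png

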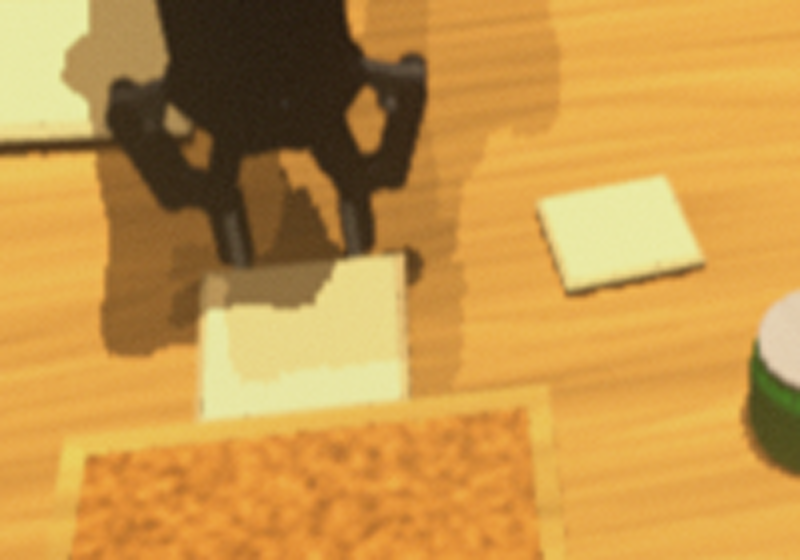

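The near edge rose with the fingers (from row 290 to 272 on its left side). I'll continue along the arc.

Call:
jog_arm([
  {"xyz": [0.27, 0, -0.3], "delta_rot": [0, 0.2, 0], "fingers": 0.5},
  {"xyz": [0.32, 0, -0.7], "delta_rot": [0, 0.4, 0], "fingers": 0.5},
  {"xyz": [0.38, 0, -1.1], "delta_rot": [0, 0.6, 0], "fingers": 0.5},
  {"xyz": [0.46, 0, -1.5], "delta_rot": [0, 0.7, 0], "fingers": 0.5},
  {"xyz": [0.55, 0, -1.9], "delta_rot": [0, 0.7, 0], "fingers": 0.5},
])

```text
clock: 7.02
tcp_pos: [0.4839, -0.1415, 0.0296]
orientation: [-3.138, 0.112, 0.005]
contact_force: [-5.4, 0.9, 1.2]
grip_width: 0.0428
```

```bash
python3 look.py 6
```

```text
{'clock': 7.0167, 'joints': [0.2459, 0.5015, -0.1039, 2.0988, 0.0933, 0.5488, -1.5675], 'tcp_pos': [0.4839, -0.1415, 0.0296], 'orientation': [-3.1379, 0.1123, 0.0049], 'contact_force': [-5.4009, 0.9211, 1.1757], 'moment': [0.2159, 1.0679, -0.0391], 'grip_width': 0.0428}
[[0.997, -0.071, -0.003], [-0.071, -0.997, 0.002], [-0.003, -0.002, -1.0]]
b [-0.0935 -0.004   0.0296] [-5.4  0.9  1.2]
```

View pics/s6.png

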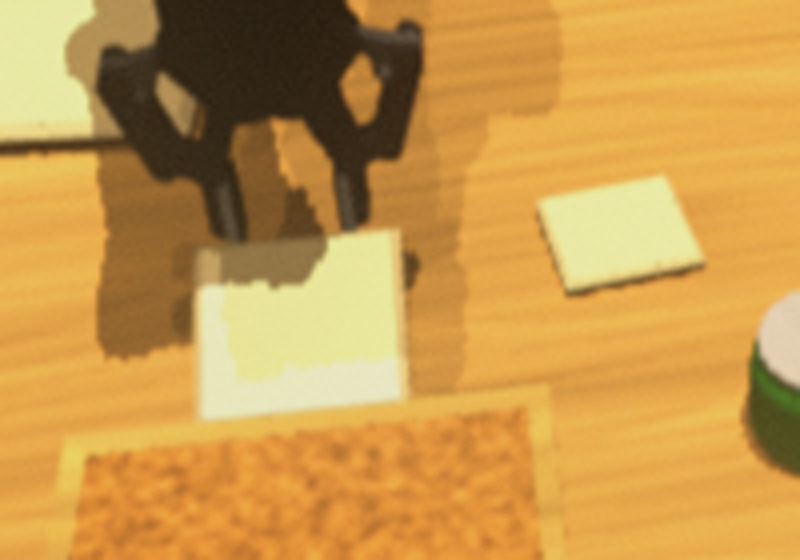

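Call:
jog_arm([
  {"xyz": [0.33, 0, -0.4], "delta_rot": [0, 0.1, 0], "fingers": 0.5},
  {"xyz": [0.52, 0, -0.85], "delta_rot": [0, 0.2, 0], "fingers": 0.5},
  {"xyz": [0.8, 0, -1.3], "delta_rot": [0, 0.2, 0], "fingers": 0.5},
  {"xyz": [1.1, 0, -1.75], "delta_rot": [0, 0.2, 0], "fingers": 0.5},
  {"xyz": [1.4, 0, -2.1], "delta_rot": [0, 0.2, 0], "fingers": 0.5},
])

```text
clock: 7.48
tcp_pos: [0.4967, -0.1425, 0.0515]
orientation: [-3.138, 0.113, 0.004]
contact_force: [-9.5, 1.9, 5.4]
grip_width: 0.0425
```

```bash
python3 look.py 7
```

```text
{'clock': 7.4833, 'joints': [0.247, 0.4773, -0.1083, 2.062, 0.0846, 0.6092, -1.5617], 'tcp_pos': [0.4967, -0.1425, 0.0515], 'orientation': [-3.1379, 0.1132, 0.0042], 'contact_force': [-9.4676, 1.937, 5.4348], 'moment': [0.2239, 1.8917, -0.1284], 'grip_width': 0.0425}
[[0.997, -0.072, -0.003], [-0.072, -0.997, 0.002], [-0.003, -0.002, -1.0]]
b [-0.0807 -0.0041  0.0515] [-9.5  1.9  5.4]
```

View pics/s7.png

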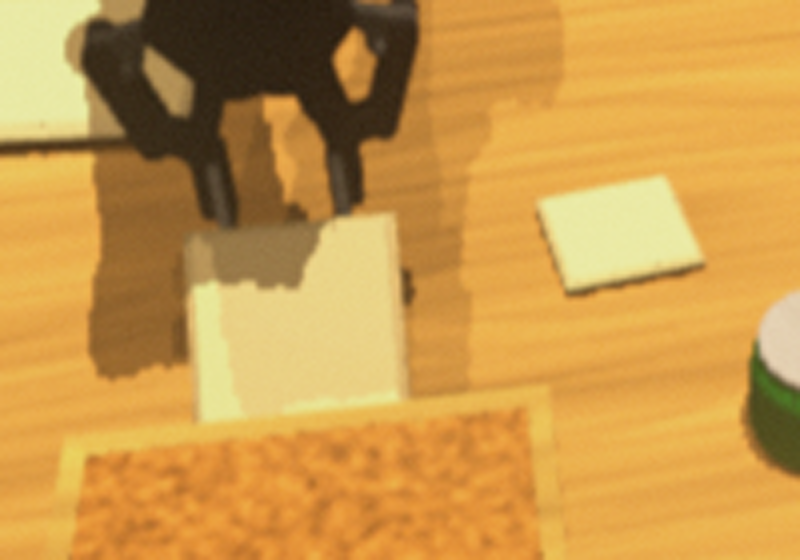

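Call:
jog_arm([
  {"xyz": [0.45, 0, -0.5], "delta_rot": [0, 0.1, 0], "fingers": 0.5},
  {"xyz": [0.85, 0, -0.9], "delta_rot": [0, 0.2, 0], "fingers": 0.5},
  {"xyz": [1.3, 0, -1.2], "delta_rot": [0, 0.2, 0], "fingers": 0.5},
  {"xyz": [1.75, 0, -1.45], "delta_rot": [0, 0.2, 0], "fingers": 0.5},
  {"xyz": [2.2, 0, -1.65], "delta_rot": [0, 0.2, 0], "fingers": 0.5},
])

```text
clock: 7.95
tcp_pos: [0.5151, -0.1442, 0.0692]
orientation: [-3.138, 0.114, 0.013]
contact_force: [-24.1, 3.6, 26.0]
grip_width: 0.0425
```

```bash
python3 look.py 8
```

```text
{'clock': 7.95, 'joints': [0.2439, 0.4722, -0.1091, 2.0084, 0.0785, 0.6731, -1.5589], 'tcp_pos': [0.5151, -0.1442, 0.0692], 'orientation': [-3.1379, 0.1145, 0.0127], 'contact_force': [-24.1002, 3.5787, 26.0276], 'moment': [0.6633, 4.8574, -0.0116], 'grip_width': 0.0425}
[[0.997, -0.073, -0.008], [-0.073, -0.997, 0.002], [-0.008, -0.001, -1.0]]
b [-0.0622 -0.0045  0.0692] [-24.1   3.6  26. ]
```

View pics/s8.png

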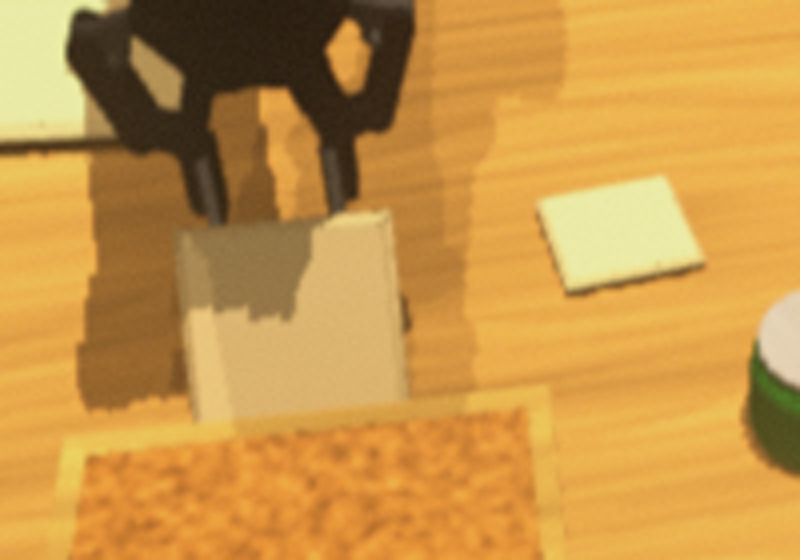

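The force (24 N forward, 26 N down on the coaster) is normal to its edge face. So the tips sit on that face at about 50° of tilt and press towards the pivot. I'll keep dragging tangentially with less press.

Call:
jog_arm([
  {"xyz": [0.4, 0, -0.18], "delta_rot": [0, 0.1, 0], "fingers": 0.5},
  {"xyz": [0.6, 0, -0.34], "delta_rot": [0, 0.2, 0], "fingers": 0.5},
  {"xyz": [0.82, 0, -0.5], "delta_rot": [0, 0.3, 0], "fingers": 0.5},
  {"xyz": [1.05, 0, -0.66], "delta_rot": [0, 0.4, 0], "fingers": 0.5},
  {"xyz": [1.3, 0, -0.8], "delta_rot": [0, 0.5, 0], "fingers": 0.5},
])

```text
clock: 8.42
tcp_pos: [0.5302, -0.1454, 0.079]
orientation: [-3.139, 0.114, -0.006]
contact_force: [-2.9, 0.3, 7.2]
grip_width: 0.043
```

```bash
python3 look.py 9
```

```text
{'clock': 8.4167, 'joints': [0.2421, 0.4709, -0.1097, 1.9778, 0.0761, 0.6933, -1.5579], 'tcp_pos': [0.5302, -0.1454, 0.079], 'orientation': [-3.1388, 0.1145, -0.0057], 'contact_force': [-2.8614, 0.2849, 7.1888], 'moment': [0.0244, 0.6955, -0.0427], 'grip_width': 0.043}
[[0.997, -0.073, 0.004], [-0.073, -0.997, 0.001], [0.004, -0.001, -1.0]]
b [-0.0471 -0.0047  0.079 ] [-2.9  0.3  7.2]
```

View pics/s9.png

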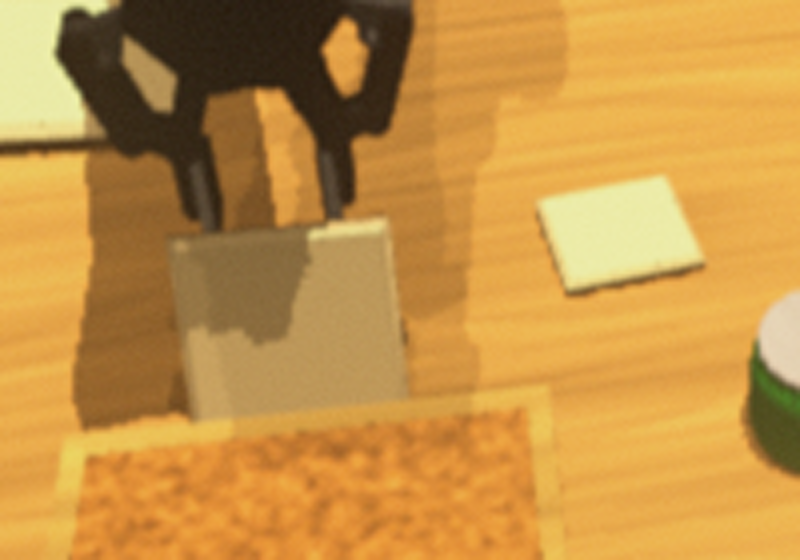

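Call:
jog_arm([
  {"xyz": [0.35, 0, -0.12], "delta_rot": [0, 0, 0], "fingers": 0.5},
  {"xyz": [0.63, 0, -0.24], "delta_rot": [0, 0, 0], "fingers": 0.5},
  {"xyz": [0.9, 0, -0.35], "delta_rot": [0, 0, 0], "fingers": 0.5},
  {"xyz": [1.17, 0, -0.45], "delta_rot": [0, 0, 0], "fingers": 0.5},
  {"xyz": [1.45, 0, -0.54], "delta_rot": [0, 0, 0], "fingers": 0.5},
])

```text
clock: 8.88
tcp_pos: [0.5461, -0.1465, 0.0849]
orientation: [-3.139, 0.114, -0.009]
contact_force: [0.5, -0.2, 0.5]
grip_width: 0.0427
```

```bash
python3 look.py 10
```

```text
{'clock': 8.8833, 'joints': [0.2381, 0.4815, -0.1089, 1.9393, 0.0747, 0.7191, -1.558], 'tcp_pos': [0.5461, -0.1465, 0.0849], 'orientation': [-3.1389, 0.1141, -0.0089], 'contact_force': [0.4962, -0.243, 0.501], 'moment': [-0.0287, 0.033, 0.0613], 'grip_width': 0.0427}
[[0.997, -0.073, 0.006], [-0.073, -0.997, 0.0], [0.006, -0.001, -1.0]]
b [-0.0311 -0.0047  0.0849] [ 0.5 -0.2  0.5]
```

View pics/s10.png

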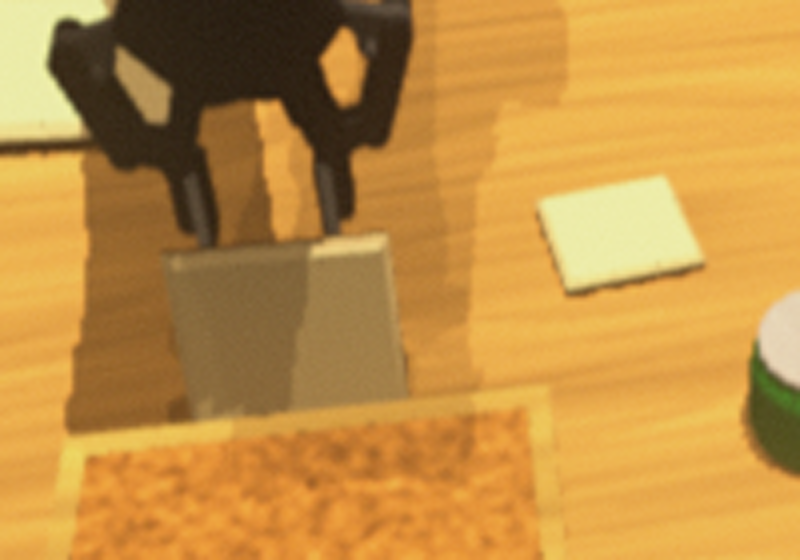

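Call:
jog_arm([
  {"xyz": [0.35, 0, -0.06], "delta_rot": [0, 0, 0], "fingers": 0.5},
  {"xyz": [0.65, 0, -0.12], "delta_rot": [0, 0, 0], "fingers": 0.5},
  {"xyz": [0.95, 0, -0.18], "delta_rot": [0, 0, 0], "fingers": 0.5},
  {"xyz": [1.25, 0, -0.23], "delta_rot": [0, 0, 0], "fingers": 0.5},
  {"xyz": [1.55, 0, -0.26], "delta_rot": [0, 0, 0], "fingers": 0.5},
])

```text
clock: 9.35
tcp_pos: [0.5625, -0.1476, 0.0878]
orientation: [-3.139, 0.114, -0.01]
contact_force: [-0.7, -0.2, -0.5]
grip_width: 0.0423
```

```bash
python3 look.py 11
```

```text
{'clock': 9.35, 'joints': [0.2335, 0.4982, -0.1076, 1.9, 0.0742, 0.7409, -1.5589], 'tcp_pos': [0.5625, -0.1476, 0.0878], 'orientation': [-3.1389, 0.114, -0.01], 'contact_force': [-0.7263, -0.2092, -0.4824], 'moment': [-0.0089, 0.0149, -0.0303], 'grip_width': 0.0423}
[[0.997, -0.073, 0.006], [-0.073, -0.997, 0.0], [0.006, -0.001, -1.0]]
b [-0.0147 -0.0047  0.0878] [-0.7 -0.2 -0.5]
```

View pics/s11.png

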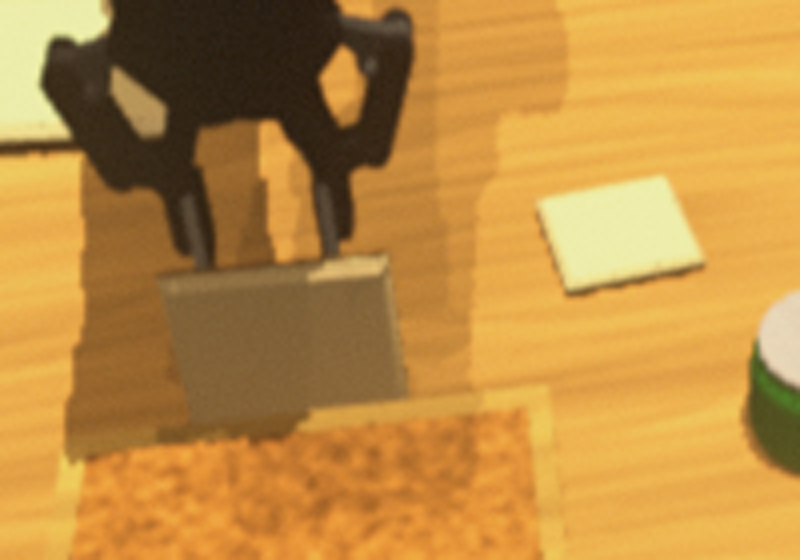

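Call:
jog_arm([
  {"xyz": [0.35, 0, -0.02], "delta_rot": [0, 0, 0], "fingers": 0.5},
  {"xyz": [0.65, 0, -0.03], "delta_rot": [0, 0, 0], "fingers": 0.5},
  {"xyz": [0.95, 0, -0.03], "delta_rot": [0, 0, 0], "fingers": 0.5},
  {"xyz": [1.25, 0, -0.03], "delta_rot": [0, 0, 0], "fingers": 0.5},
  {"xyz": [1.55, 0, -0.03], "delta_rot": [0, 0, 0], "fingers": 0.5},
])

```text
clock: 9.82
tcp_pos: [0.579, -0.1487, 0.0883]
orientation: [-3.139, 0.114, -0.011]
contact_force: [0.3, 0.3, -0.4]
grip_width: 0.0427
```

```bash
python3 look.py 12
```

```text
{'clock': 9.8167, 'joints': [0.2288, 0.5186, -0.1059, 1.8613, 0.0742, 0.7584, -1.5601], 'tcp_pos': [0.579, -0.1487, 0.0883], 'orientation': [-3.1389, 0.1137, -0.0113], 'contact_force': [0.2567, 0.3314, -0.3994], 'moment': [-0.0122, 0.0777, 0.0148], 'grip_width': 0.0427}
[[0.997, -0.072, 0.007], [-0.072, -0.997, 0.0], [0.007, -0.001, -1.0]]
b [ 0.0018 -0.0046  0.0883] [ 0.3  0.3 -0.4]
```

View pics/s12.png

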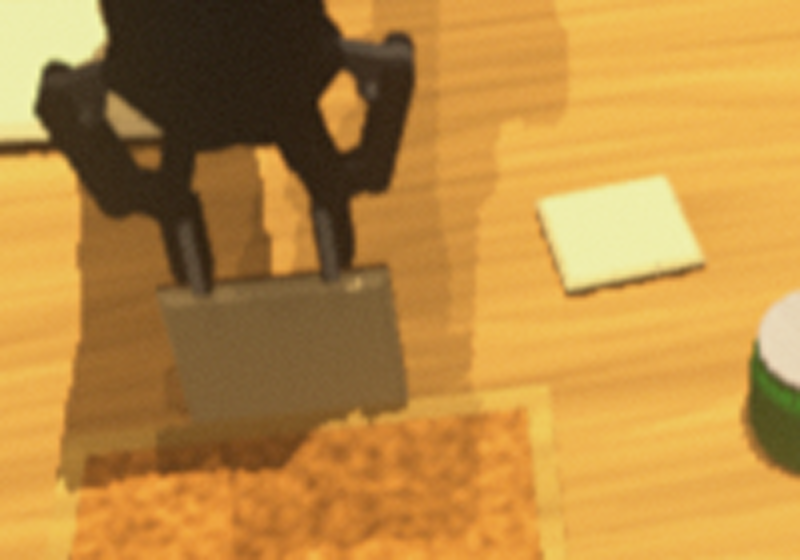

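```bash
cat > ov.py <<'E'
from h import *
import sys
im=cv2.imread(sys.argv[1]); 
def pts(th,shift,yc=-.0045):
    t=np.radians(th); f=lambda u,w:np.array([-u*np.cos(t)+w*np.sin(t),u*np.sin(t)+w*np.cos(t)])
    pr=[(4,0),(0,4),(0,8),(4,12)]; P=[f(*p) for p in pr]; mx=max(p[0] for p in P); mz=min(p[1] for p in P)
    out={}
    for nm,u,w in(("paletop",86,12),("edgepale",90,8),("edgedark",90,4),("palebot",4,12)):
        q=f(u,w)-[mx,mz]
        out[nm]=[proj("scene",b2w((q[0]+shift)/1000,yc+s*.041,q[1]/1000)) for s in(-1,1)]
    return out
for sh in(0,3):
  for th in(70,75,80,85,90):
    o=pts(th,sh); print(sh,th,{k:[(4*(p-[120,200])).round(0).tolist() for p in v] for k,v in o.items() if k in("paletop","edgepale")})
print("boardfront top corners",[(4*(proj("scene",b2w(s/1000,y,.014))-[120,200])).round(0).tolist() for s in(0,3) for y in(-.1,.1)])
E
python3 ov.py pics/s12.png
```

```text
0 70 {'paletop': [[173.0, 250.0], [377.0, 229.0]], 'edgepale': [[172.0, 237.0], [376.0, 217.0]]}
0 75 {'paletop': [[171.0, 258.0], [377.0, 237.0]], 'edgepale': [[170.0, 245.0], [376.0, 224.0]]}
0 80 {'paletop': [[169.0, 267.0], [377.0, 246.0]], 'edgepale': [[168.0, 254.0], [376.0, 233.0]]}
0 85 {'paletop': [[168.0, 279.0], [377.0, 257.0]], 'edgepale': [[167.0, 265.0], [376.0, 244.0]]}
0 90 {'paletop': [[167.0, 291.0], [377.0, 270.0]], 'edgepale': [[166.0, 277.0], [376.0, 256.0]]}
3 70 {'paletop': [[172.0, 255.0], [377.0, 234.0]], 'edgepale': [[172.0, 242.0], [376.0, 222.0]]}
3 75 {'paletop': [[170.0, 263.0], [377.0, 242.0]], 'edgepale': [[170.0, 249.0], [376.0, 229.0]]}
3 80 {'paletop': [[169.0, 272.0], [377.0, 251.0]], 'edgepale': [[168.0, 259.0], [376.0, 238.0]]}
3 85 {'paletop': [[167.0, 284.0], [377.0, 262.0]], 'edgepale': [[166.0, 270.0], [376.0, 248.0]]}
3 90 {'paletop': [[166.0, 296.0], [377.0, 275.0]], 'edgepale': [[165.0, 282.0], [376.0, 260.0]]}
boardfront top corners [[63.0, 433.0], [546.0, 379.0], [62.0, 439.0], [547.0, 384.0]]
```

Run:
```python
import cv2
a=cv2.imread("pics/s12.png")[180:460,100:480]
cv2.imwrite("pics/s12z.png",cv2.resize(a,None,fx=2.1,fy=2.1,interpolation=cv2.INTER_CUBIC))
```

```text
(no output)
```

View pics/s12z.png

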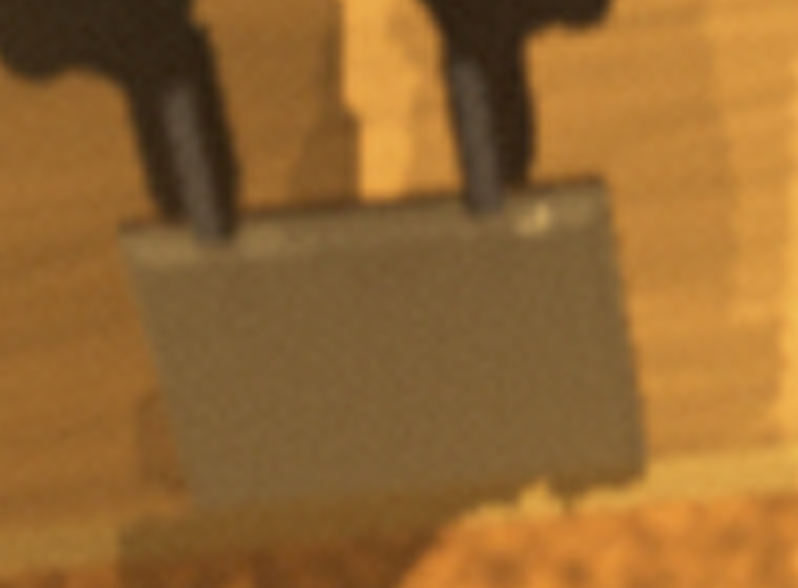

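The coaster is near vertical, at about 93° by projection, with the tips resting on its top edge. I'll press down lightly and keep dragging forward to take it past the board's front edge.

Call:
jog_arm([
  {"xyz": [0.05, 0, 0.06], "delta_rot": [0, 0, 0], "fingers": 0.5},
  {"xyz": [0.4, 0, 0.08], "delta_rot": [0, 0, 0], "fingers": 0.5},
  {"xyz": [0.9, 0, 0.08], "delta_rot": [0, 0, 0], "fingers": 0.5},
  {"xyz": [1.4, 0, 0.08], "delta_rot": [0, 0, 0], "fingers": 0.5},
  {"xyz": [2.0, 0, 0.1], "delta_rot": [0, 0, 0], "fingers": 0.5},
])

```text
clock: 10.28
tcp_pos: [0.5999, -0.1502, 0.0874]
orientation: [-3.139, 0.114, -0.012]
contact_force: [-0.9, -0.3, -0.4]
grip_width: 0.0428
```

```bash
python3 look.py 13
```

```text
{'clock': 10.2833, 'joints': [0.2228, 0.5472, -0.1035, 1.8115, 0.0746, 0.7792, -1.5616], 'tcp_pos': [0.5999, -0.1502, 0.0874], 'orientation': [-3.1388, 0.1136, -0.0119], 'contact_force': [-0.8929, -0.3203, -0.3666], 'moment': [0.0217, -0.0061, 0.0308], 'grip_width': 0.0428}
[[0.997, -0.072, 0.008], [-0.072, -0.997, 0.0], [0.008, -0.001, -1.0]]
b [ 0.0228 -0.0046  0.0874] [-0.9 -0.3 -0.4]
```

View pics/s13.png

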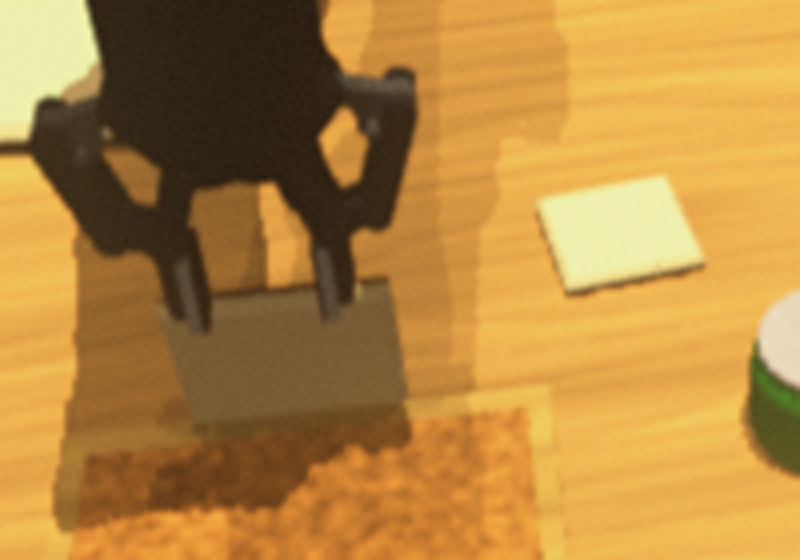

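The coaster followed: its top edge moved from row 288 to 305, so it leans forward at about 99°. The tips have slid to the front of its top. I'll lift clear, go round behind it and push from the dark side.

Call:
jog_arm([
  {"xyz": [0, 0, -0.5], "delta_rot": [0, 0, 0], "fingers": 0.5},
  {"xyz": [0, 0, -1.3], "delta_rot": [0, 0, 0], "fingers": 0.5},
  {"xyz": [0, 0, -2.3], "delta_rot": [0, 0, 0], "fingers": 0.5},
  {"xyz": [0, 0, -3], "delta_rot": [0, 0, 0], "fingers": 0.5},
  {"xyz": [0, 0, -3.2], "delta_rot": [0, 0, 0], "fingers": 0.5},
])

```text
clock: 10.75
tcp_pos: [0.602, -0.1504, 0.1218]
orientation: [-3.139, 0.113, -0.019]
contact_force: [-0.2, 0.2, -0.9]
grip_width: 0.0428
```

```bash
python3 look.py 14
```

```text
{'clock': 10.75, 'joints': [0.2252, 0.5035, -0.1065, 1.7899, 0.0671, 0.8397, -1.5554], 'tcp_pos': [0.602, -0.1504, 0.1218], 'orientation': [-3.1393, 0.1133, -0.019], 'contact_force': [-0.1929, 0.2151, -0.8934], 'moment': [0.0016, -0.0289, -0.013], 'grip_width': 0.0428}
[[0.997, -0.072, 0.012], [-0.072, -0.997, -0.0], [0.012, -0.001, -1.0]]
b [ 0.0249 -0.0047  0.1218] [-0.2  0.2 -0.9]
```

View pics/s14.png

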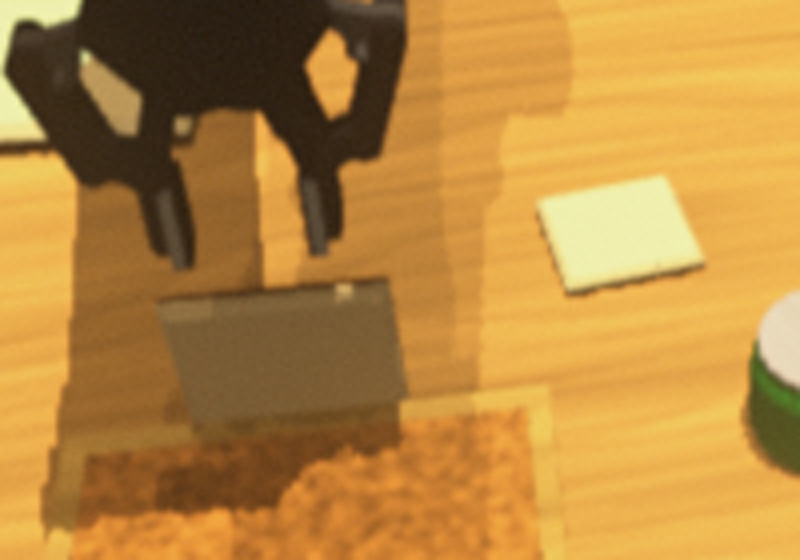

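The coaster stands by itself, leaning forward against the board's upper edge. I'll move the fingers back over it, then down behind.

Call:
jog_arm([
  {"xyz": [-2.2, 0, -0.2], "delta_rot": [0, -0.5, 0], "fingers": 0.5},
  {"xyz": [-4.6, 0, -0.1], "delta_rot": [0, -0.7, 0], "fingers": 0.5},
  {"xyz": [-7, 0, 0.2], "delta_rot": [0, -0.7, 0], "fingers": 0.5},
  {"xyz": [-7.3, 0, 2], "delta_rot": [0, -0.7, 0], "fingers": 0.5},
  {"xyz": [-7.3, 0, 4], "delta_rot": [0, -0.7, 0], "fingers": 0.5},
])

```text
clock: 11.22
tcp_pos: [0.5286, -0.1456, 0.0814]
orientation: [3.139, -0.115, 0.002]
contact_force: [0.2, -0.9, 0.6]
grip_width: 0.0427
```

```bash
python3 look.py 15
```

```text
{'clock': 11.2167, 'joints': [0.2421, 0.4661, -0.1093, 1.9784, 0.076, 0.6996, -1.5576], 'tcp_pos': [0.5286, -0.1456, 0.0814], 'orientation': [3.1395, -0.1148, 0.0021], 'contact_force': [0.2386, -0.9234, 0.5617], 'moment': [-0.0335, -0.0245, -0.057], 'grip_width': 0.0427}
[[0.997, -0.073, 0.001], [-0.073, -0.997, -0.0], [0.001, -0.0, -1.0]]
b [-0.0487 -0.005   0.0814] [ 0.2 -0.9  0.6]
```

View pics/s15.png

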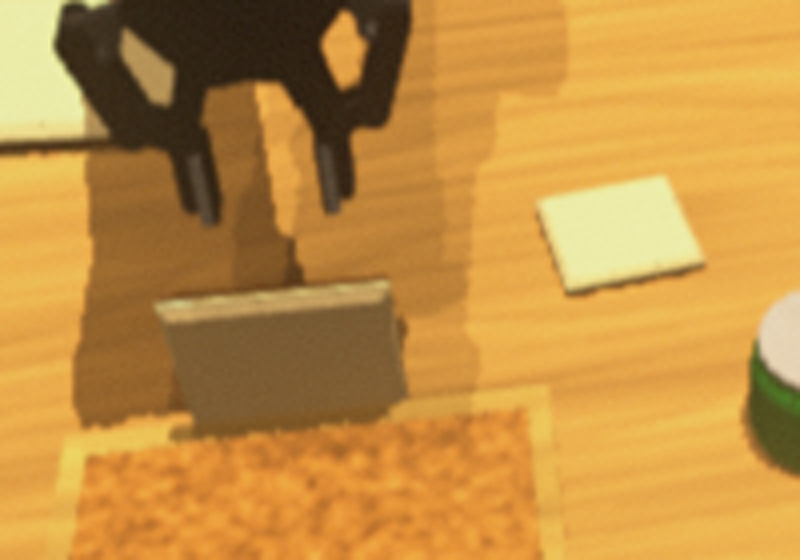

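Call:
jog_arm([
  {"xyz": [0.5, 0, 1], "delta_rot": [0, 0, 0], "fingers": 0.5},
  {"xyz": [1.2, 0, 2], "delta_rot": [0, 0, 0], "fingers": 0.5},
  {"xyz": [2, 0, 2.2], "delta_rot": [0, 0, 0], "fingers": 0.5},
  {"xyz": [2.7, 0, 2.2], "delta_rot": [0, 0, 0], "fingers": 0.5},
  {"xyz": [3.2, 0, 2.2], "delta_rot": [0, 0, 0], "fingers": 0.5},
])

```text
clock: 11.68
tcp_pos: [0.5604, -0.1471, 0.0556]
orientation: [-3.138, 0.113, 0.005]
contact_force: [0.0, 0.3, 0.1]
grip_width: 0.0426
```

Call:
jog_arm([
  {"xyz": [0.3, 0, 0], "delta_rot": [0, 0, 0], "fingers": 0.5},
  {"xyz": [0.7, 0, 0], "delta_rot": [0, 0, 0], "fingers": 0.5},
  {"xyz": [1.1, 0, 0], "delta_rot": [0, 0, 0], "fingers": 0.5},
  {"xyz": [1.5, 0, 0], "delta_rot": [0, 0, 0], "fingers": 0.5},
  {"xyz": [1.8, 0, 0], "delta_rot": [0, 0, 0], "fingers": 0.5},
])

```text
clock: 12.1
tcp_pos: [0.5788, -0.1485, 0.0558]
orientation: [-3.138, 0.113, 0.004]
contact_force: [-0.5, -0.2, 0.1]
grip_width: 0.0427
```

```bash
python3 look.py 16
```

```text
{'clock': 12.1, 'joints': [0.2239, 0.5688, -0.1012, 1.8692, 0.0822, 0.7103, -1.5669], 'tcp_pos': [0.5788, -0.1485, 0.0558], 'orientation': [-3.1384, 0.1133, 0.0041], 'contact_force': [-0.5198, -0.1956, 0.1315], 'moment': [0.0337, -0.0392, -0.0012], 'grip_width': 0.0427}
[[0.997, -0.072, -0.003], [-0.072, -0.997, 0.001], [-0.003, -0.001, -1.0]]
b [ 0.0017 -0.0044  0.0558] [-0.5 -0.2  0.1]
```

View pics/s16.png

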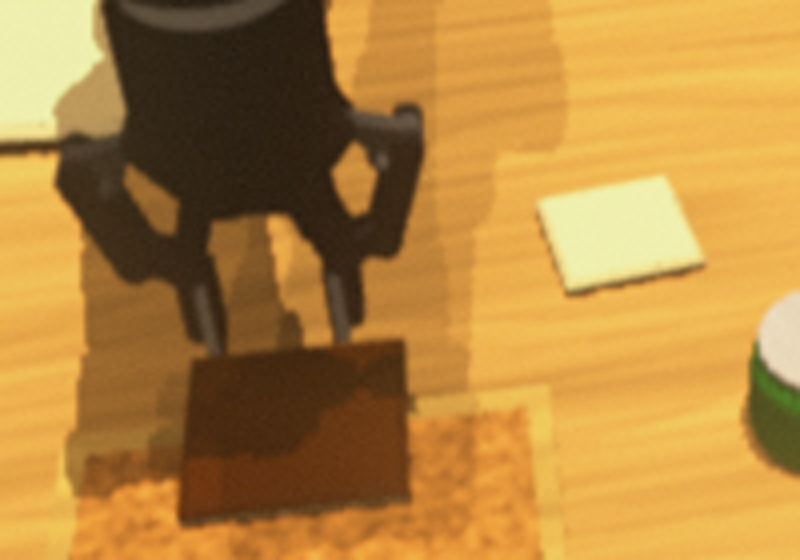

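The coaster has flipped. Its dark face is up and it lies on the board, overhanging the front a little. I'll retract behind it and measure.

Call:
jog_arm([
  {"xyz": [-1, 0, -0.5], "delta_rot": [0, 0, 0], "fingers": 0.5},
  {"xyz": [-3, 0, -0.5], "delta_rot": [0, 0, 0], "fingers": 0.5},
  {"xyz": [-5.5, 0, -0.5], "delta_rot": [0, 0, 0], "fingers": 0.5},
  {"xyz": [-6.5, 0, 0], "delta_rot": [0, 0, 0], "fingers": 0.5},
  {"xyz": [-6.5, 0, 0.5], "delta_rot": [0, 0, 0], "fingers": 0.5},
])

```text
clock: 12.57
tcp_pos: [0.5109, -0.144, 0.0511]
orientation: [-3.139, 0.115, 0.007]
contact_force: [-0.1, -0.2, -0.3]
grip_width: 0.0428
```

```bash
cat > meas.py <<'E'
from h import *
import sys
k=sys.argv[1]
o=st(); print("b",w2b(o["tcp_pos"]).round(4))
im=imaging.grab_frame("scene"); cv2.imwrite(f"pics/s{k}.png",cv2.resize(im[200:340,120:320],None,fx=4,fy=4,interpolation=cv2.INTER_CUBIC))
tp=imaging.grab_frame("top"); cv2.imwrite(f"pics/t{k}.png",cv2.resize(tp[140:270,340:480],None,fx=4,fy=4,interpolation=cv2.INTER_CUBIC))
for d in imaging.cut_out("scene","coaster"):
    m=d["region"].astype(np.uint8)
    c=max(cv2.findContours(m,0,2)[0],key=cv2.contourArea)
    ap=cv2.approxPolyDP(c,0.04*cv2.arcLength(c,True),True)[:,0].astype(float)
    W=np.array([w2b(ray("scene",p,.022)) for p in ap])
    print(round(d["conf"],2),ap.tolist(),W[:,:2].round(4).tolist())
E
python3 meas.py 17
```

```text
{'clock': 12.5667, 'joints': [0.2422, 0.4954, -0.1059, 2.0285, 0.0852, 0.6266, -1.5643], 'tcp_pos': [0.5109, -0.144, 0.0511], 'orientation': [-3.1386, 0.1147, 0.0074], 'contact_force': [-0.0576, -0.1593, -0.2848], 'moment': [-0.0448, -0.0092, -0.0116], 'grip_width': 0.0428}
[[0.997, -0.073, -0.005], [-0.073, -0.997, 0.001], [-0.005, -0.001, -1.0]]
b [-0.0664 -0.0047  0.0511]
0.81 [[286.0, 244.0], [254.0, 250.0], [260.0, 267.0], [294.0, 266.0]] [[-0.1201, 0.167], [-0.1116, 0.105], [-0.0617, 0.1118], [-0.0547, 0.1731]]
0.68 [[118.0, 199.0], [103.0, 235.0], [146.0, 235.0], [138.0, 217.0], [154.0, 200.0]] [[-0.3284, -0.1694], [-0.2027, -0.1809], [-0.19, -0.099], [-0.254, -0.1205], [-0.313, -0.0934]]
0.58 [[220.0, 285.0], [169.0, 289.0], [165.0, 328.0], [219.0, 324.0]] [[-0.0257, 0.0394], [-0.0295, -0.0467], [0.0587, -0.048], [0.0639, 0.0356]]
```

View pics/s17.png

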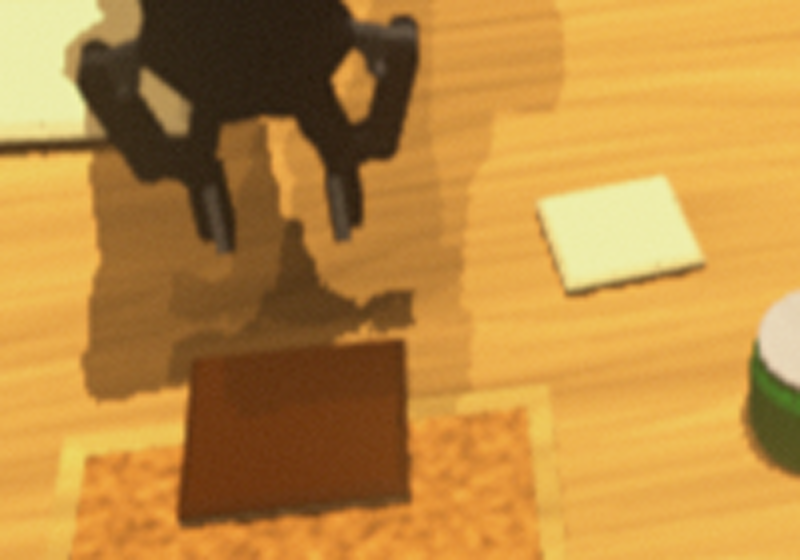

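View pics/t17.png

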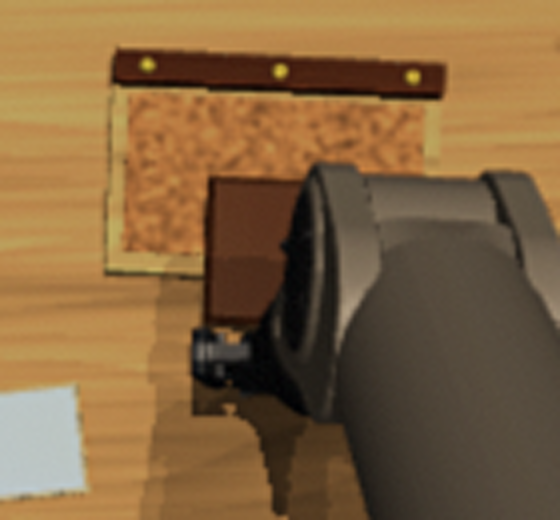

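Call:
jog_arm([
  {"xyz": [0, 0, 1.5], "delta_rot": [0, 0.2, 0], "fingers": 0.5},
  {"xyz": [0.4, 0, 2.9], "delta_rot": [0, 0.3, 0], "fingers": 0.5},
  {"xyz": [0.8, 0, 3.6], "delta_rot": [0, 0.3, 0], "fingers": 0.5},
  {"xyz": [1.2, 0, 3.6], "delta_rot": [0, 0.3, 0], "fingers": 0.5},
  {"xyz": [1.5, 0, 3.6], "delta_rot": [0, 0.3, 0], "fingers": 0.5},
])

```text
clock: 13.13
tcp_pos: [0.531, -0.1447, 0.015]
orientation: [-3.138, 0.113, -0.006]
contact_force: [0.1, -0.6, 0.7]
grip_width: 0.0425
```

```bash
python3 look.py 18
```

```text
{'clock': 13.1333, 'joints': [0.2306, 0.5755, -0.0979, 2.0008, 0.0965, 0.5659, -1.5754], 'tcp_pos': [0.531, -0.1447, 0.015], 'orientation': [-3.1384, 0.1125, -0.0061], 'contact_force': [0.0721, -0.6257, 0.7433], 'moment': [-0.0049, -0.0446, -0.0391], 'grip_width': 0.0425}
[[0.997, -0.072, 0.004], [-0.072, -0.997, 0.001], [0.004, -0.001, -1.0]]
b [-0.0463 -0.0039  0.015 ] [ 0.1 -0.6  0.7]
```

View pics/s18.png

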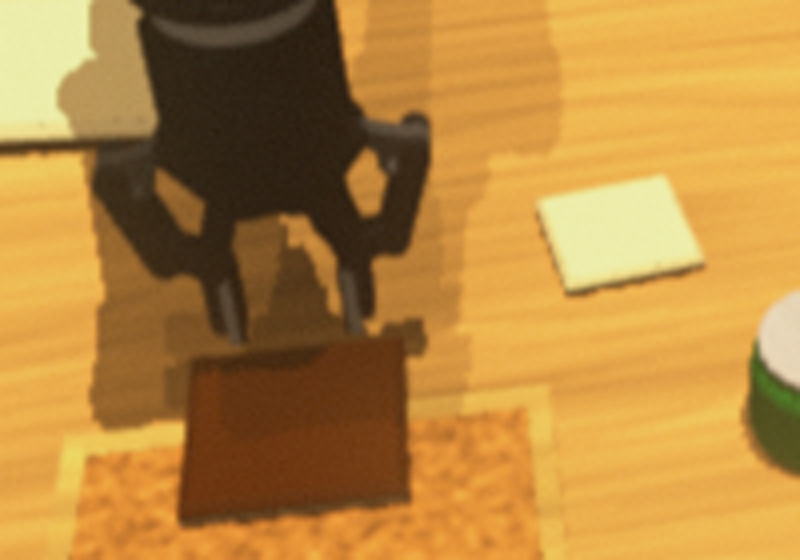

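Call:
jog_arm([
  {"xyz": [0.5, 0, 0], "delta_rot": [0, 0, 0], "fingers": 0.5},
  {"xyz": [1.1, 0, 0], "delta_rot": [0, 0, 0], "fingers": 0.5},
  {"xyz": [1.7, 0, 0], "delta_rot": [0, 0, 0], "fingers": 0.5},
  {"xyz": [2.3, 0, 0], "delta_rot": [0, 0, 0], "fingers": 0.5},
  {"xyz": [2.8, 0, 0], "delta_rot": [0, 0, 0], "fingers": 0.5},
])

```text
clock: 13.6
tcp_pos: [0.5607, -0.1469, 0.016]
orientation: [-3.139, 0.113, -0.009]
contact_force: [-0.3, 0.1, 0.3]
grip_width: 0.0432
```

```bash
python3 look.py 19
```

```text
{'clock': 13.6, 'joints': [0.2237, 0.6055, -0.0965, 1.9323, 0.0942, 0.6021, -1.5757], 'tcp_pos': [0.5607, -0.1469, 0.016], 'orientation': [-3.1386, 0.1126, -0.0094], 'contact_force': [-0.2841, 0.1256, 0.3079], 'moment': [0.046, 0.2063, 0.0139], 'grip_width': 0.0432}
[[0.997, -0.072, 0.006], [-0.072, -0.997, 0.001], [0.006, -0.001, -1.0]]
b [-0.0165 -0.0041  0.016 ] [-0.3  0.1  0.3]
```

View pics/s19.png

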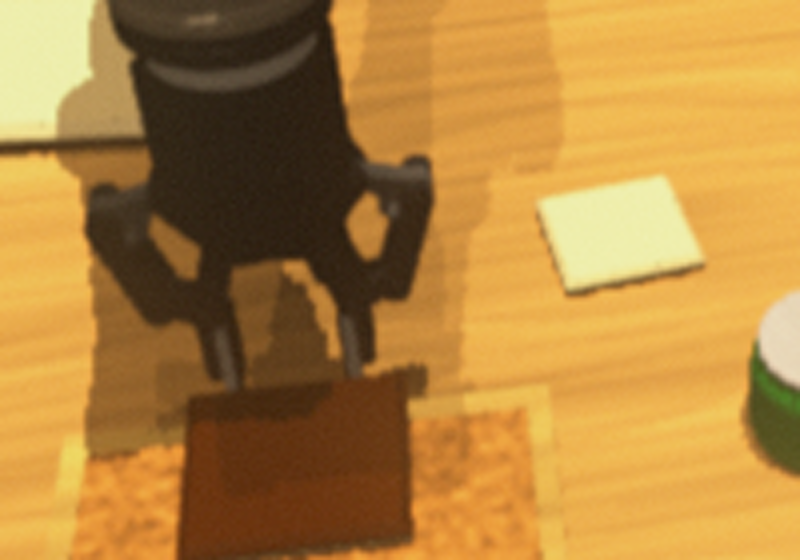

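Call:
jog_arm([
  {"xyz": [0.5, 0, 0.05], "delta_rot": [0, -0.2, 0], "fingers": 0.5},
  {"xyz": [1.1, 0, 0.08], "delta_rot": [0, -0.3, 0], "fingers": 0.5},
  {"xyz": [1.7, 0, 0.1], "delta_rot": [0, -0.4, 0], "fingers": 0.5},
  {"xyz": [2.2, 0, 0.1], "delta_rot": [0, -0.4, 0], "fingers": 0.5},
  {"xyz": [2.7, 0, 0.1], "delta_rot": [0, -0.4, 0], "fingers": 0.5},
])

```text
clock: 14.07
tcp_pos: [0.5895, -0.1487, 0.0151]
orientation: [-3.138, 0.112, -0.001]
contact_force: [-0.6, -0.0, 0.2]
grip_width: 0.0424
```

Call:
jog_arm([
  {"xyz": [0.2, 0, 0], "delta_rot": [0, 0, 0], "fingers": 0.5},
  {"xyz": [0.4, 0, 0], "delta_rot": [0, 0, 0], "fingers": 0.5},
  {"xyz": [0.6, 0, 0], "delta_rot": [0, 0, 0], "fingers": 0.5},
  {"xyz": [0.7, 0, 0], "delta_rot": [0, 0, 0], "fingers": 0.5},
  {"xyz": [0.7, 0, 0], "delta_rot": [0, 0, 0], "fingers": 0.5},
])

```text
clock: 14.48
tcp_pos: [0.5942, -0.1491, 0.0148]
orientation: [-3.138, 0.112, 0.007]
contact_force: [-6.0, 1.9, 4.2]
grip_width: 0.0429
```

```bash
sed -i 's/200:340,120:320/240:380,100:300/' look.py; python3 look.py 20
```

```text
{'clock': 14.4833, 'joints': [0.2146, 0.6488, -0.0941, 1.8437, 0.0913, 0.6575, -1.5754], 'tcp_pos': [0.5942, -0.1491, 0.0148], 'orientation': [-3.1381, 0.1124, 0.0065], 'contact_force': [-6.037, 1.8506, 4.1974], 'moment': [0.2369, 1.2196, 0.0024], 'grip_width': 0.0429}
[[0.997, -0.072, -0.004], [-0.072, -0.997, 0.002], [-0.004, -0.001, -1.0]]
b [ 0.017  -0.0039  0.0148] [-6.   1.9  4.2]
```

View pics/s20.png

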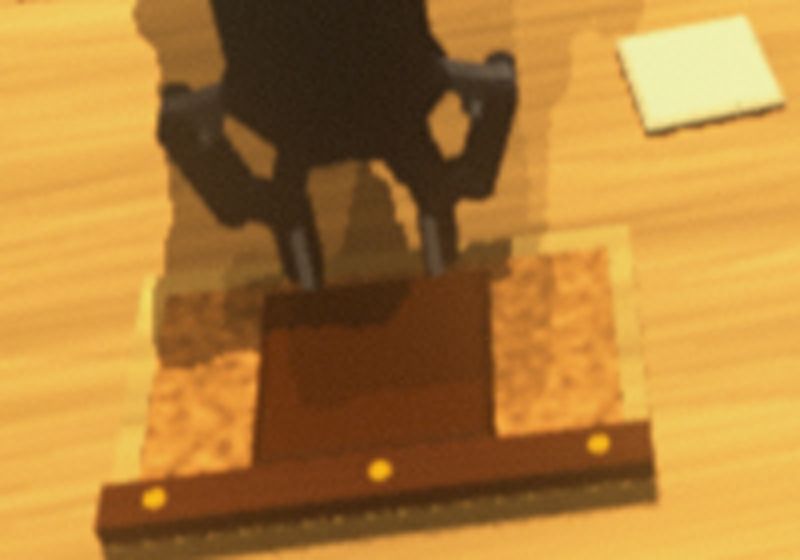

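It jams exactly where predicted (TCP x 17 mm, 6 N) and sits flush along the rail. I'll press once more to square it, then back straight off and up.

Call:
jog_arm([
  {"xyz": [0.25, 0, 0], "delta_rot": [0, 0, 0], "fingers": 0.5},
  {"xyz": [0.3, 0, 0], "delta_rot": [0, 0, 0], "fingers": 0.5},
  {"xyz": [0.3, 0, 0], "delta_rot": [0, 0, 0], "fingers": 0.5},
  {"xyz": [0.1, 0, 0], "delta_rot": [0, 0, 0], "fingers": 0.5},
  {"xyz": [-0.3, 0, 0], "delta_rot": [0, 0, 0], "fingers": 0.5},
])

```text
clock: 14.95
tcp_pos: [0.5916, -0.1488, 0.0149]
orientation: [-3.138, 0.112, 0.005]
contact_force: [0.9, -0.5, 0.2]
grip_width: 0.0424
```

Call:
jog_arm([
  {"xyz": [-0.8, 0, 0], "delta_rot": [0, 0, 0], "fingers": 0.5},
  {"xyz": [-2, 0, -0.3], "delta_rot": [0, 0, 0], "fingers": 0.5},
  {"xyz": [-4, 0, -2.5], "delta_rot": [0, 0, 0], "fingers": 0.5},
  {"xyz": [-6.5, 0, -5.5], "delta_rot": [0, 0, 0], "fingers": 0.5},
  {"xyz": [-9, 0, -8.5], "delta_rot": [0, 0, 0], "fingers": 0.5},
])

```text
clock: 15.37
tcp_pos: [0.5004, -0.1423, 0.1003]
orientation: [-3.138, 0.112, 0.006]
contact_force: [0.4, 0.3, 0.4]
grip_width: 0.0426
```

Call:
jog_arm([
  {"xyz": [-2, 0, -3], "delta_rot": [0, 0, 0], "fingers": 0.5},
  {"xyz": [-5, 0, -5], "delta_rot": [0, 0, 0], "fingers": 0.5},
  {"xyz": [-8, 0, -7], "delta_rot": [0, 0, 0], "fingers": 0.5},
  {"xyz": [-8, 0, -7], "delta_rot": [0, 0, 0], "fingers": 0.5},
  {"xyz": [-8, 0, -7], "delta_rot": [0, 0, 0], "fingers": 0.5},
])

```text
clock: 15.78
tcp_pos: [0.4202, -0.1371, 0.172]
orientation: [-3.139, 0.113, 0.001]
contact_force: [0.3, -0.4, -0.0]
grip_width: 0.0428
```

```bash
python3 meas.py 21
python3 - <<'E'
from h import *
cv2.imwrite("pics/s21f.png",imaging.grab_frame("scene"))
im=cv2.imread("pics/s21f.png"); cv2.imwrite("pics/s21z.png",cv2.resize(im[290:390,110:280],None,fx=4.6,fy=4.6,interpolation=cv2.INTER_CUBIC))
E
```

```text
{'clock': 15.7833, 'joints': [0.2943, 0.1764, -0.1325, 2.1423, 0.0309, 0.8255, -1.5002], 'tcp_pos': [0.4202, -0.1371, 0.172], 'orientation': [-3.139, 0.1134, 0.0013], 'contact_force': [0.3044, -0.43, -0.0322], 'moment': [-0.066, 0.0002, 0.035], 'grip_width': 0.0428}
[[0.997, -0.072, -0.001], [-0.072, -0.997, 0.001], [-0.001, -0.001, -1.0]]
b [-0.1574 -0.0041  0.172 ]
0.76 [[286.0, 245.0], [255.0, 250.0], [263.0, 272.0], [295.0, 264.0]] [[-0.1171, 0.1666], [-0.1113, 0.1068], [-0.0474, 0.1159], [-0.0599, 0.1757]]
```

View pics/s21z.png

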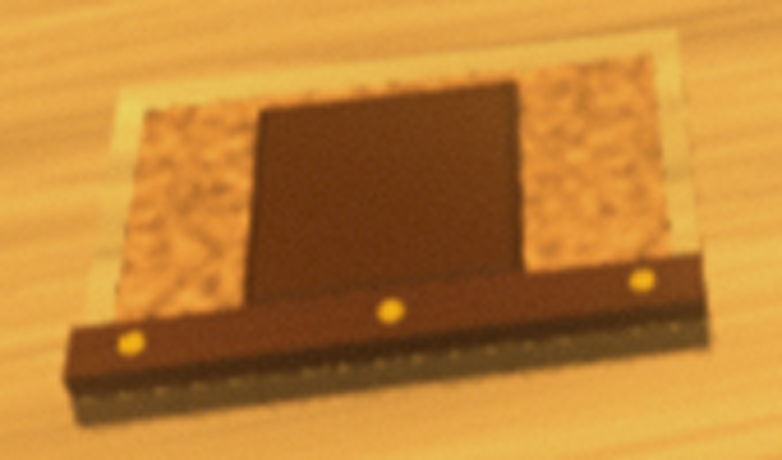

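View pics/t21.png

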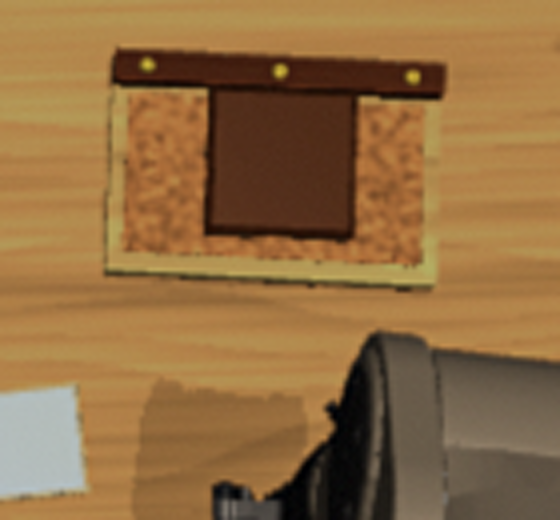

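View pics/s21f.png

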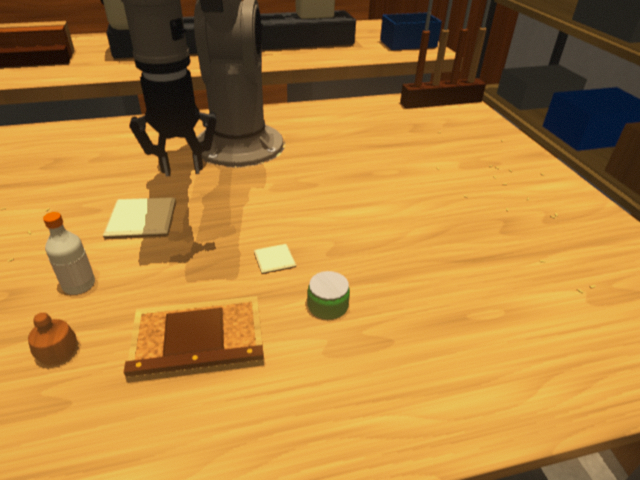

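The coaster lies dark face up and flush against the rail. In the top view its near edge slopes 2.3° and the rail 2.4°. The glue, tin and box are where they were, and the arm is clear. Handing in.

```bash
python3 -c "
from bench import r
print(r.hand_in())"
```

```text
the job is handed in; nothing more can be done
None
```

The coaster is turned over: it lies dark face up on the cork, square against the back rail. I handed the job in at about 16 s of the 64 s limit; no verdict was reported. I only pushed it, never gripped it:

1. I pushed it across the bench to the board's front edge.
2. I dragged its near edge up until it leaned forward against that edge.
3. I went round behind and tipped it onto the board from the dark side.
4. I pushed it back to the rail.

**Last checks:**
- **Rail contact:** The coaster stopped where predicted, at about 6 N, with no visible gap to the rail in either view.
- **Squareness:** In the top view its near edge slopes 2.3° and the rail 2.4°, so it is square within what the picture can show.
- **Bystanders:** The glue bottle, wax tin, wooden box and look-alike coasters appear unmoved. The arm was retracted and its force reading was near zero.

**What disagreed or went roughly:**
- **Board position:** The board's front turned out about 3 mm farther back than first measured.
- **First push:** The fingertips pressed down on the coaster with about 12 N, so I re-approached lower.
- **Bench contact:** Feeling for the bench reached about 45 N on the fingertips.
- **Tipping:** The force briefly reached about 35 N.
- **Final network check:** The network did not report the coaster in the last scene picture, so the final pose comes from my own reading of the pictures and the push force.

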